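# Sort the contents of an opened parcel into the inspection trays

### The arm

A 7-joint arm with a two-finger parallel gripper is mounted at the origin on the work surface. World frame = base frame: x ahead of the robot, y to its left, z up, the work surface at z = 0. Lengths are in m, angles in rad, forces in N, time in s.
With the tool pointing down it reaches from about 0.425 to 0.975 m from the base axis. Payload 16.7 kg.
Tool frame: the origin (TCP) lies on the front face of the gripper's body, between the roots of the fingers; the fingertips stand 73 mm ahead of it and the grasp point (between the pads) lies 54 mm ahead of it; z points along the fingers, y is the line along which they close (so a half turn about z gives the same grasp; the last joint's range is limited). The gripper opens to 85 mm and grips with 20 to 120 N. Pads are 22 mm wide; open, the fingers measure 114 mm over their backs; the gripper's body (76 mm by 85 mm) begins 54 mm behind the grasp point. The pads swing forward as they close: fully open they stand 13 mm farther back than shut.
Start: joints at [1.091, 0.426, 0.074, 1.606, -0.034, 1.111, -0.067], TCP at [0.219, -0.639, 0.304] pointing down, gripper open.
Joint ranges: [-2.85, 2.85], [-0.5, 2.14], [-1.23, 1.37], [0.21, 2.46], [-1.02, 4.16], [0.16, 2.05], [-2.73, 2.73]. Speed limits (rad/s): [1.89, 1.89, 2.39, 2.39, 3.01, 3.01, 3.01].

### API

Orientations are given as [roll, pitch, yaw] about the fixed x, y, z axes, in that order (R = Rz(yaw) Ry(pitch) Rx(roll)).
In Python, from cell import telemetry, eyes, robot gives the robot as it stands.
- The arm moves only by the shell command python3 -m inch 'ROWS' [FORCE]. ROWS is JSON, a list of rows, each an object of numbers: "rx", "ry", "rz": the turn, a rotation vector about the tool's x, y, z in rad; "tx", "ty", "tz": the shift along the tool's x, y, z in mm; "jaw": the opening in per cent of the stroke, from 0 (shut) to 100 (fully open). A call has exactly 10 rows; each row shifts and turns the commanded pose from where the row before left it, along the tool's axes as they then stand; what a row does not reach is not made up. A row lasts 1/12 s, in which the tool goes at most 41.7 mm and 7.16 degrees, less where a joint would pass 70% of its speed; a pose out of reach is approached as far as the arm can. A call is refused whole if a number of a shift passes 41.7 or a number of a turn 0.125, either way. A call with a gripper value outside its range is refused whole. The fingers move at their own pace and stop on an object; FORCE is the grip in N (left out, the last holds). Time passes only in rows, so rows that do not move let the fingers close, or fill a call up. It gives the time, the measured TCP pose, the force, the opening and the grip force at its end, in the units of the state.
- telemetry.get_obs(): the state, without advancing time (a new reading comes with each control period).
- eyes.snapshot(name): name is "side" or "top" or "wrist"; returns (picture, depth): 384x512x3 uint8, red, green, blue; 384x512 float32, m along the optical axis (not along the pixel's ray), 0 where there is no reading.
- eyes.camera_model(name): a dict with "K" (3x3 intrinsics, pixels), "position" and "attitude" of the camera in the world. Camera axes: x right, y up, looking along -z (the intrinsics and any distortion apply to the point x, -y, -z); pixel columns grow to the right and rows downward; lengths in m; the calibration is good to about 2 mm. A picture is of the moment at which its call begins: read the wrist's pose just before it. camera_model takes no time and is no camera call; for the wrist camera it gives the pose at the moment of the call.
- robot.finish_job(): hands the job in; it is judged then, once.
The state is a dict: "t": time; "qpos": joint angles; "joint_velocities": joint speeds; "joint_efforts": joint torques, N m; "ee_pos": TCP position; "eef_rot": TCP orientation; "contact_force": force on the tool from outside, world axes, zero at the start; "ft_torque": the same for the moment, N m; "opening": finger opening in m; "finger_force": force on a finger pad.
Only numpy, scipy, OpenCV 4.12 (cv2) and the standard library are available. Lean on these libraries where they do the work, as an engineer would, in place of code of your own. Each camera call takes 0.05 s, during which the arm holds its last target. There are 200 camera calls.

### The job

Sort what came out of the parcel at the customs bench: before anything else is moved, lay the power bank flat in the round dish, then stand the two round pill bottles upright in the square tray and the two flat-sided perfume flacons upright in the long narrow tray. Do not let a bottle or flacon fall over, and leave the computer mouse and the roll of tape where they are.

Things in the scene. Friction and masses are not known exactly. Their poses are not given: they have to be found in the camera images.
- power_bank: Power bank, a flat white plastic slab 90 x 45 x 24 mm (x, y, z) with rounded edges and a grey panel on top, about 0.18 kg, lying flat on the bench. Origin: centre of its underside; x along its length, z up.
- pill_bottle0: Round white plastic pill bottle with a white screw cap with a grey disc on top, standing upright, about 80 g: body 40 mm in diameter up to 44 mm height, then a shoulder and a cap 37 mm in diameter from 49 to 65 mm height. Origin: centre of its underside; z up. The two pill bottles are alike.
- pill_bottle1: Round white plastic pill bottle with a white screw cap with a grey disc on top, standing upright, about 80 g: body 40 mm in diameter up to 44 mm height, then a shoulder and a cap 37 mm in diameter from 49 to 65 mm height. Origin: centre of its underside; z up. The two pill bottles are alike.
- flacon0: Flat-sided amber glass perfume flacon with a black round cap, standing upright, about 130 g: rectangular body 42 x 28 mm (x, y) and 50 mm tall, then a thin neck and a cap 20 mm in diameter from 55 to 75 mm height. Origin: centre of its underside; x along its wide side, z up. The two flacons are alike.
- flacon1: Flat-sided amber glass perfume flacon with a black round cap, standing upright, about 130 g: rectangular body 42 x 28 mm (x, y) and 50 mm tall, then a thin neck and a cap 20 mm in diameter from 55 to 75 mm height. Origin: centre of its underside; x along its wide side, z up. The two flacons are alike.
- round_dish: Fixed open tray of blue plastic, walls and floor 4 mm thick, rim 18 mm above the bench. Origin: centre of its underside, on the bench; z up. Round, 170 mm in outer diameter. For the power bank.
- square_tray: Fixed open tray of blue plastic, walls and floor 4 mm thick, rim 18 mm above the bench. Origin: centre of its underside, on the bench; z up. Square, 170 x 170 mm outside; x and y along its sides. For the two pill bottles.
- long_tray: Fixed open tray of blue plastic, walls and floor 4 mm thick, rim 18 mm above the bench. Origin: centre of its underside, on the bench; z up. Oblong, 100 x 210 mm outside (x across, y along its length). For the two flacons.
- mouse: Black computer mouse, 62 x 100 mm and 32 mm high, loose on the bench beyond the trays. Origin: centre of its underside. To be left alone.
- tape_roll: Roll of brown packing tape lying flat, 90 mm outer and 72 mm inner diameter, 30 mm high, loose on the bench beyond the trays. Origin: centre of its underside. To be left alone.

How it is judged:
By the outcome, as a careful person would: the job done as asked, in the order asked, and still so for the second after the job is handed in, with the robot touching nothing.
It also fails if it takes over 120 s, if anything falls off the work surface, if the arm or the gripper's body presses on something with over 40 N, if the wrist force passes 120 N, or if a joint passes its speed limit or range.

## Working session

There is one attempt and no reset: what is moved stays moved. The work goes in short steps, Python scripts to look and compute and a shell command to move; the robot and the scene stay as the last step left them, time stands still between calls to the robot, and variables do not carry over. Pictures are saved under pics/ and viewed, at most 14 in all, crops included, and the job is handed in when it is done.

```bash
ls; mkdir -p pics
python3 - <<'E'
from cell import telemetry, eyes, robot
import cv2,numpy as np
o=telemetry.get_obs();print({k:np.round(v,3).tolist() for k,v in o.items()})
for n in("top","side"):
    p,d=eyes.snapshot(n);cv2.imwrite(f"pics/{n}0.png",p[:,:,::-1]);np.save(f"{n}0.npy",d)
    m=eyes.camera_model(n);print(n,m)
E
```

```text
pics
{'t': 0.0, 'qpos': [1.091, 0.427, 0.074, 1.607, -0.034, 1.111, -0.067], 'joint_velocities': [-0.001, -0.001, -0.001, 0.0, 0.001, -0.0, -0.0], 'joint_efforts': [-0.004, -94.986, 3.758, -46.352, 0.019, 0.01, -0.0], 'ee_pos': [0.218, -0.638, 0.303], 'eef_rot': [-3.14, 0.0, 0.33], 'contact_force': [-0.45, 0.327, -0.085], 'ft_torque': [0.029, -0.026, -0.013], 'finger_force': 0.0, 'opening': 0.085}
top {'K': array([[480.63475612,   0.        , 252.03572524],
       [  0.        , 480.63475612, 200.1053435 ],
       [  0.        ,   0.        ,   1.        ]]), 'position': array([ 0.39210618, -0.00916197,  1.23014542]), 'attitude': array([ 0.12300792,  0.00963548, -1.59691514])}
side {'K': array([[456.14659927,   0.        , 256.9970187 ],
       [  0.        , 456.14659927, 182.80600867],
       [  0.        ,   0.        ,   1.        ]]), 'position': array([0.35138549, 0.90898845, 0.65872892]), 'attitude': array([ 0.96615438,  0.01030744, -2.92000212])}
```

View pics/top0.png

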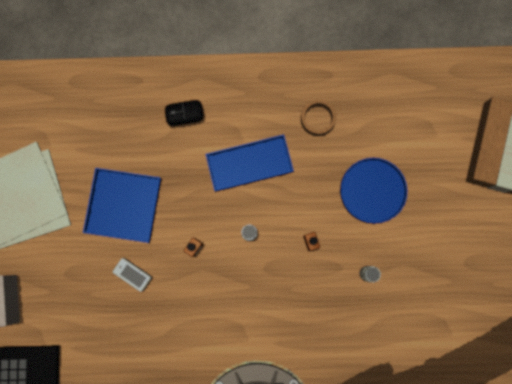

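View pics/side0.png

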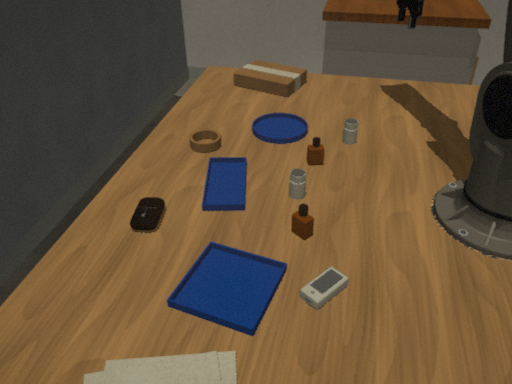

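The top view shows the power bank at (132,275), pill bottles at (250,233) and (371,274), and flacons at (193,247) and (312,241). The trays are the square one at (123,205), the long one at (250,163) and the dish at (374,190). The mouse and tape are at the far side.

```bash
cat > h.py <<'E'
import numpy as np,cv2
from scipy.spatial.transform import Rotation as R
from cell import telemetry, eyes, robot
def cloud(m,d):
    v,u=np.indices(d.shape); K=m['K']
    p=np.stack([(u-K[0,2])/K[0,0]*d,-(v-K[1,2])/K[1,1]*d,-d],-1)
    return p@R.from_euler('xyz',m['attitude']).as_matrix().T+m['position']
def plane(m,u,v,z):
    K=m['K'];r=R.from_euler('xyz',m['attitude']).apply([(u-K[0,2])/K[0,0],-(v-K[1,2])/K[1,1],-1])
    return m['position']+r*(z-m['position'][2])/r[2]
def rect(P):
    (c,s,a)=cv2.minAreaRect((P[:,:2]*1000).astype(np.float32)); return np.round(c,1),np.round(s,1),round(a,1)
E
python3 - <<'E'
from h import *
d=np.load('top0.npy');m=eyes.camera_model('top');W=cloud(m,d);im=cv2.imread('pics/top0.png')
Z=W[...,2];print('table z',[round(float(Z[y,x]),4) for x,y in((300,330),(60,130),(440,100),(220,270))])
b=im[...,0].astype(int)-im[...,2]>50
n,l,s,c=cv2.connectedComponentsWithStats(b.astype(np.uint8))
for i in range(1,n):
    if s[i,4]>500: print('tray',c[i].round(),rect(W[l==i]),W[l==i][:,2].max())
for nm,u,v,h in(('bank',132,275,.024),('pill0',250,233,.065),('pill1',371,274,.065),('flA',193,247,.05),('flB',312,241,.05),('flAcap',193,247,.075),('flBcap',312,241,.075)):
    w=W[v-25:v+25,u-25:u+25].reshape(-1,3);t=w[(abs(w[:,2]-h)<.007)]
    bb=b[v-25:v+25,u-25:u+25].reshape(-1);t=w[(abs(w[:,2]-h)<.007)&~bb]
    print(nm,len(t),t.mean(0).round(4),rect(t),plane(m,u,v,h).round(4))
x=[cv2.resize(im[v-25:v+25,u-25:u+25],(260,260),interpolation=2) for u,v in((132,275),(193,247),(312,241),(250,233),(371,274))]
cv2.imwrite('pics/crop.png',np.vstack([np.hstack(x[:3]),np.hstack(x[3:]+[x[0]])]))
E
```

```text
table z [0.0004, -0.0027, -0.0042, -0.0015]
tray [249. 163.] (array([544.4, -18.4]), array([292.5, 205.3]), 13.0) 1.2301454187279133
tray [373. 190.] (array([ 526.8, -189.7]), array([163.4, 419.8]), 15.5) 1.2301454187279133
tray [122. 205.] (array([514.6, 194.6]), array([445.6, 166. ]), 79.4) 1.2301454187279133
bank 653 [0.3628 0.303  0.0228] (array([363.2, 303.5]), array([90.2, 46. ]), 55.5) [0.362  0.3019 0.024 ]
pill0 183 [0.4588 0.0075 0.0641] (array([458.8,   6.6]), array([36.6, 34.1]), 88.6) [0.4563 0.0053 0.065 ]
pill1 192 [ 0.3497 -0.2859  0.0644] (array([ 349.4, -286.3]), array([35.9, 35.5]), 88.2) [ 0.3506 -0.2815  0.065 ]
flA 136 [0.4262 0.1462 0.0488] (array([426.6, 147.7]), array([28.4, 42. ]), 52.7) [0.4266 0.1459 0.05  ]
flB 138 [ 0.4326 -0.1458  0.0487] (array([ 433.2, -147.1]), array([41.6, 28.3]), 17.0) [ 0.4335 -0.1456  0.05  ]
flAcap 55 [0.4268 0.1471 0.0736] (array([426.4, 146.9]), array([17.5, 18.3]), 41.2) [0.4259 0.1426 0.075 ]
flBcap 52 [ 0.4331 -0.1468  0.0734] (array([ 433.8, -146.4]), array([17.1, 16.9]), 88.0) [ 0.4326 -0.1427  0.075 ]
```

View pics/crop.png

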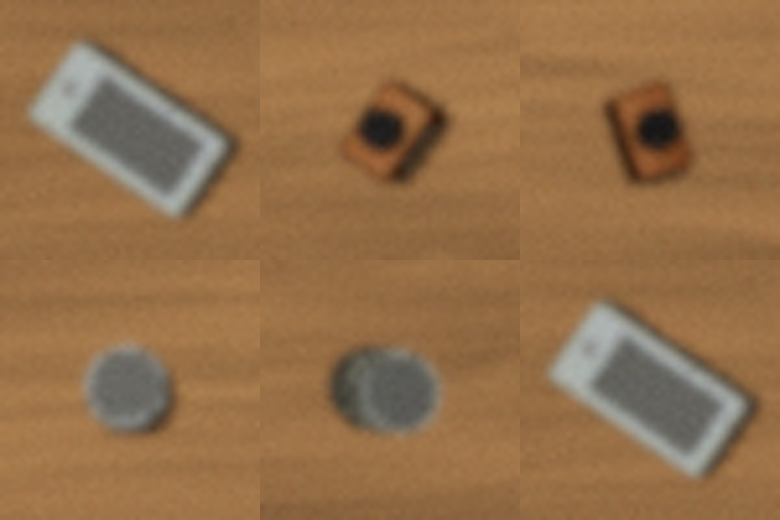

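```bash
cat >> h.py <<'E'
def go(x,y,z,yawdeg):
    o=telemetry.get_obs();A=R.from_euler('xyz',o['eef_rot']);B=R.from_euler('xyz',[np.pi,0,np.radians(yawdeg)])
    print('t',round(o['t'],2),'pos',np.round(o['ee_pos'],4),'rot',np.round(o['eef_rot'],3),'open',round(o['opening'],4),'ff',round(o['finger_force'],1),'q1,7',np.round(o['qpos'][[0,6]] if hasattr(o['qpos'],'shape') else [o['qpos'][0],o['qpos'][6]],2))
    print(' turn',(A.inv()*B).as_rotvec().round(3),'then shift mm',(B.inv().apply(np.array([x,y,z])-o['ee_pos'])*1000).round(1))
E
python3 - <<'E'
from h import *
d=np.load('top0.npy');m=eyes.camera_model('top');W=cloud(m,d);im=cv2.imread('pics/top0.png')
b=(im[...,0].astype(int)-im[...,2]>50)
n,l,s,c=cv2.connectedComponentsWithStats(b.astype(np.uint8))
for i in range(1,n):
    if s[i,4]>500:
        w=W[(l==i)&(d>0)];print('tray',c[i].round(),rect(w),np.percentile(w[:,2],[2,50,98]).round(4), w.mean(0).round(3))
go(.56,-.2,.25,55.5);
B=R.from_euler('xyz',[np.pi,0,np.radians(55.5)])
print(B.inv().apply(np.array([.363,.303,.25])-[.56,-.2,.25]))
E
```

```text
tray [249. 163.] (array([639.5,   3.6]), array([ 98.3, 204.9]), 12.7) [-0.0019  0.0032  0.018 ] [0.642 0.004 0.004]
tray [373. 190.] (array([ 560. , -311.5]), array([162.8, 165.7]), 29.3) [-0.0019  0.0031  0.0169] [ 0.561 -0.313  0.004]
tray [122. 205.] (array([539.9, 330.5]), array([169.5, 165.7]), 79.6) [-0.0021  0.0031  0.0175] [0.54  0.333 0.004]
t 0.1 pos [ 0.2185 -0.6384  0.3033] rot [-3.14  0.    0.33] open 0.0854 ff 0.0 q1,7 [ 1.09 -0.07]
 turn [-0.001 -0.    -0.639] then shift mm [554.7  33.1  53.3]
[ 3.02953444e-01 -4.47255196e-01 -5.47729645e-17]
```

```bash
python3 -m inch '[{"rz":-0.1065},{"rz":-0.1065},{"rz":-0.1065},{"rz":-0.1065},{"rz":-0.1065},{"rz":-0.1065},{"tx":35,"ty":2,"tz":3},{"tx":35,"ty":2,"tz":3},{"tx":35,"ty":2,"tz":3},{"tx":35,"ty":2,"tz":3}]'
python3 -m inch '[{"tx":35,"ty":2,"tz":3},{"tx":35,"ty":2,"tz":3},{"tx":35,"ty":2,"tz":3},{"tx":35,"ty":2,"tz":3},{"tx":35,"ty":2,"tz":3},{"tx":35,"ty":2,"tz":3},{"tx":35,"ty":2,"tz":3},{"tx":35,"ty":2,"tz":3},{"tx":35,"ty":2,"tz":3},{"tx":35,"ty":2,"tz":3}]'
python3 -c "
from h import *
go(.363,.303,.15,55.5)"
```

```text
t 0.1 pos [ 0.2185 -0.6384  0.3033] rot [-3.14  0.    0.33] open 0.0854 ff 0.0 q1,7 [ 1.09 -0.07]
 turn [-0.001 -0.    -0.639] then shift mm [ 857.6 -414.1  153.3]$[0]: bad value
$[0]: bad value
```

```bash
python3 -m inch '[{"rx":0,"ry":0,"rz":-0.1065,"tx":0,"ty":0,"tz":0,"jaw":100},{"rx":0,"ry":0,"rz":-0.1065,"tx":0,"ty":0,"tz":0,"jaw":100},{"rx":0,"ry":0,"rz":-0.1065,"tx":0,"ty":0,"tz":0,"jaw":100},{"rx":0,"ry":0,"rz":-0.1065,"tx":0,"ty":0,"tz":0,"jaw":100},{"rx":0,"ry":0,"rz":-0.1065,"tx":0,"ty":0,"tz":0,"jaw":100},{"rx":0,"ry":0,"rz":-0.1065,"tx":0,"ty":0,"tz":0,"jaw":100},{"rx":0,"ry":0,"rz":0,"tx":35,"ty":2,"tz":3,"jaw":100},{"rx":0,"ry":0,"rz":0,"tx":35,"ty":2,"tz":3,"jaw":100},{"rx":0,"ry":0,"rz":0,"tx":35,"ty":2,"tz":3,"jaw":100},{"rx":0,"ry":0,"rz":0,"tx":35,"ty":2,"tz":3,"jaw":100}]'
python3 -c "
from h import *
go(.363,.303,.15,55.5)"
```

```text
t: 0.93
ee_pos: [0.3049, -0.5263, 0.2914]
eef_rot: [-3.141, -0.0, 0.968]
contact_force: [1.1, -0.6, -0.1]
opening: 0.0855
finger_force: 0.0
t 0.93 pos [ 0.3049 -0.5263  0.2914] rot [-3.141 -0.     0.968] open 0.0855 ff 0.0 q1,7 [1.02 0.3 ]
 turn [-0.001 -0.    -0.   ] then shift mm [ 716.4 -421.9  141.4]
```

```bash
python3 -m inch '[{"tx":35,"ty":-2,"tz":4,"jaw":100},{"tx":35,"ty":-2,"tz":4,"jaw":100},{"tx":35,"ty":-2,"tz":4,"jaw":100},{"tx":35,"ty":-2,"tz":4,"jaw":100},{"tx":35,"ty":-2,"tz":4,"jaw":100},{"tx":35,"ty":-2,"tz":4,"jaw":100},{"tx":35,"ty":-2,"tz":4,"jaw":100},{"tx":35,"ty":-2,"tz":4,"jaw":100},{"tx":35,"ty":-2,"tz":4,"jaw":100},{"tx":35,"ty":-2,"tz":4,"jaw":100}]' 
python3 -m inch '[{"tx":36,"ty":-15,"tz":4,"jaw":100},{"tx":36,"ty":-15,"tz":4,"jaw":100},{"tx":36,"ty":-15,"tz":4,"jaw":100},{"tx":36,"ty":-15,"tz":4,"jaw":100},{"tx":36,"ty":-15,"tz":4,"jaw":100},{"tx":36,"ty":-15,"tz":4,"jaw":100},{"tx":36,"ty":-15,"tz":4,"jaw":100},{"tx":36,"ty":-15,"tz":4,"jaw":100},{"tx":36,"ty":-15,"tz":4,"jaw":100},{"tx":36,"ty":-15,"tz":4,"jaw":100}]' 
python3 -c "
from h import *
go(.363,.303,.15,55.5)"
```

```text
t 0.93 pos [ 0.3049 -0.5263  0.2914] rot [-3.141 -0.     0.968] open 0.0855 ff 0.0 q1,7 [1.02 0.3 ]
 turn [-0.001 -0.    -0.   ] then shift mm [ 716.4 -421.9  141.4]$[0]: bad value
$[0]: bad value
```

```bash
python3 -m inch '[{"rx":0,"ry":0,"rz":0,"tx":35,"ty":-2,"tz":4,"jaw":100},{"rx":0,"ry":0,"rz":0,"tx":35,"ty":-2,"tz":4,"jaw":100},{"rx":0,"ry":0,"rz":0,"tx":35,"ty":-2,"tz":4,"jaw":100},{"rx":0,"ry":0,"rz":0,"tx":35,"ty":-2,"tz":4,"jaw":100},{"rx":0,"ry":0,"rz":0,"tx":35,"ty":-2,"tz":4,"jaw":100},{"rx":0,"ry":0,"rz":0,"tx":35,"ty":-2,"tz":4,"jaw":100},{"rx":0,"ry":0,"rz":0,"tx":35,"ty":-2,"tz":4,"jaw":100},{"rx":0,"ry":0,"rz":0,"tx":35,"ty":-2,"tz":4,"jaw":100},{"rx":0,"ry":0,"rz":0,"tx":35,"ty":-2,"tz":4,"jaw":100},{"rx":0,"ry":0,"rz":0,"tx":35,"ty":-2,"tz":4,"jaw":100}]'
python3 -m inch '[{"rx":0,"ry":0,"rz":0,"tx":36,"ty":-15,"tz":4,"jaw":100},{"rx":0,"ry":0,"rz":0,"tx":36,"ty":-15,"tz":4,"jaw":100},{"rx":0,"ry":0,"rz":0,"tx":36,"ty":-15,"tz":4,"jaw":100},{"rx":0,"ry":0,"rz":0,"tx":36,"ty":-15,"tz":4,"jaw":100},{"rx":0,"ry":0,"rz":0,"tx":36,"ty":-15,"tz":4,"jaw":100},{"rx":0,"ry":0,"rz":0,"tx":36,"ty":-15,"tz":4,"jaw":100},{"rx":0,"ry":0,"rz":0,"tx":36,"ty":-15,"tz":4,"jaw":100},{"rx":0,"ry":0,"rz":0,"tx":36,"ty":-15,"tz":4,"jaw":100},{"rx":0,"ry":0,"rz":0,"tx":36,"ty":-15,"tz":4,"jaw":100},{"rx":0,"ry":0,"rz":0,"tx":36,"ty":-15,"tz":4,"jaw":100}]'
python3 -c "
from h import *
go(.363,.303,.15,55.5)"
```

```text
t: 1.77
ee_pos: [0.4866, -0.2264, 0.2517]
eef_rot: [-3.141, 0.0, 0.969]
contact_force: [0.8, -0.6, -0.6]
opening: 0.0855
finger_force: 0.0
t: 2.6
ee_pos: [0.5664, 0.1555, 0.2115]
eef_rot: [-3.141, 0.0, 0.969]
contact_force: [1.1, -0.8, 0.8]
opening: 0.0853
finger_force: 0.0
t 2.6 pos [0.5664 0.1555 0.2115] rot [-3.141  0.     0.969] open 0.0853 ff 0.0 q1,7 [-0.04 -1.17]
 turn [-0.  0. -0.] then shift mm [   6.4 -251.2   61.5]
```

```bash
python3 -m inch '[{"rx":0,"ry":0,"rz":0,"tx":0,"ty":-30,"tz":4,"jaw":100},{"rx":0,"ry":0,"rz":0,"tx":0,"ty":-30,"tz":4,"jaw":100},{"rx":0,"ry":0,"rz":0,"tx":0,"ty":-30,"tz":4,"jaw":100},{"rx":0,"ry":0,"rz":0,"tx":0,"ty":-30,"tz":4,"jaw":100},{"rx":0,"ry":0,"rz":0,"tx":0,"ty":-30,"tz":4,"jaw":100},{"rx":0,"ry":0,"rz":0,"tx":0,"ty":-30,"tz":4,"jaw":100},{"rx":0,"ry":0,"rz":0,"tx":0,"ty":-30,"tz":4,"jaw":100},{"rx":0,"ry":0,"rz":0,"tx":0,"ty":-30,"tz":4,"jaw":100},{"rx":0,"ry":0,"rz":0,"tx":0,"ty":0,"tz":0,"jaw":100},{"rx":0,"ry":0,"rz":0,"tx":0,"ty":0,"tz":0,"jaw":100}]'
python3 -c "
from h import *
go(.363,.303,.075,55.5)
p,d=eyes.snapshot('wrist');cv2.imwrite('pics/w1.png',p[:,:,::-1])
W=cloud(eyes.camera_model('wrist'),d);w=W[(d>0)&(W[...,2]>.017)&(W[...,2]<.03)&(np.hypot(W[...,0]-.363,W[...,1]-.303)<.08)]
print(len(w),rect(w),w.mean(0))
"
```

```text
t: 3.43
ee_pos: [0.3675, 0.2904, 0.1798]
eef_rot: [-3.141, 0.0, 0.972]
contact_force: [0.8, -0.2, 0.1]
opening: 0.0855
finger_force: 0.0
t 3.43 pos [0.3675 0.2904 0.1798] rot [-3.141  0.     0.972] open 0.0855 ff 0.0 q1,7 [-0.34 -1.62]
 turn [-0.     0.     0.003] then shift mm [  7.9 -10.8 104.8]
6474 (array([365.5, 303.8]), array([88.9, 45.1]), 54.8) [0.36737577 0.30610063 0.02278326]
```

View pics/w1.png

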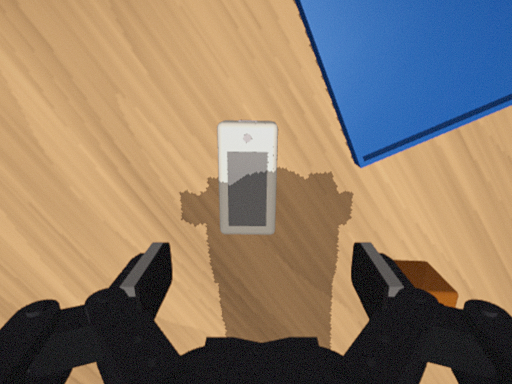

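The wrist view shows the bank at (247,178), aligned with the fingers and about 9 mm ahead of them. The tray and flacon are clear of the fingers.

```bash
python3 -m inch '[{"rx":0,"ry":0,"rz":0,"tx":3,"ty":-4,"tz":13,"jaw":100},{"rx":0,"ry":0,"rz":0,"tx":3,"ty":-3,"tz":13,"jaw":100},{"rx":0,"ry":0,"rz":0,"tx":3,"ty":-3,"tz":13,"jaw":100},{"rx":0,"ry":0,"rz":0,"tx":0,"ty":0,"tz":13,"jaw":100},{"rx":0,"ry":0,"rz":0,"tx":0,"ty":0,"tz":13,"jaw":100},{"rx":0,"ry":0,"rz":0,"tx":0,"ty":0,"tz":13,"jaw":100},{"rx":0,"ry":0,"rz":0,"tx":0,"ty":0,"tz":13,"jaw":100},{"rx":0,"ry":0,"rz":0,"tx":0,"ty":0,"tz":10,"jaw":100},{"rx":0,"ry":0,"rz":0,"tx":0,"ty":0,"tz":0,"jaw":100},{"rx":0,"ry":0,"rz":0,"tx":0,"ty":0,"tz":0,"jaw":100}]'
python3 -c "
from h import *
go(.3645,.3035,.075,55.5)"
```

```text
t: 4.32
ee_pos: [0.3658, 0.3023, 0.0787]
eef_rot: [-3.141, 0.001, 0.968]
contact_force: [-0.3, 0.2, 0.4]
opening: 0.0852
finger_force: 0.0
t 4.32 pos [0.3658 0.3023 0.0787] rot [-3.141e+00  1.000e-03  9.680e-01] open 0.0852 ff 0.0 q1,7 [-0.46 -1.79]
 turn [-0.     0.001 -0.001] then shift mm [ 0.3 -1.8  3.7]
```

Close the gripper.

```bash
python3 -m inch '[{"rx":0,"ry":0,"rz":0,"tx":0,"ty":-1,"tz":2,"jaw":60},{"rx":0,"ry":0,"rz":0,"tx":0,"ty":0,"tz":1,"jaw":60},{"rx":0,"ry":0,"rz":0,"tx":0,"ty":0,"tz":0,"jaw":40},{"rx":0,"ry":0,"rz":0,"tx":0,"ty":0,"tz":0,"jaw":40},{"rx":0,"ry":0,"rz":0,"tx":0,"ty":0,"tz":0,"jaw":20},{"rx":0,"ry":0,"rz":0,"tx":0,"ty":0,"tz":0,"jaw":20},{"rx":0,"ry":0,"rz":0,"tx":0,"ty":0,"tz":0,"jaw":20},{"rx":0,"ry":0,"rz":0,"tx":0,"ty":0,"tz":0,"jaw":20},{"rx":0,"ry":0,"rz":0,"tx":0,"ty":0,"tz":0,"jaw":20},{"rx":0,"ry":0,"rz":0,"tx":0,"ty":0,"tz":0,"jaw":20}]' 40
```

```text
t: 5.15
ee_pos: [0.3648, 0.3034, 0.0765]
eef_rot: [3.141, -0.001, 0.969]
contact_force: [-1.9, -1.1, 7.1]
opening: 0.0444
finger_force: 40.6
```

```bash
python3 -m inch '[{"rx":0,"ry":0,"rz":0,"tx":0,"ty":0,"tz":-5,"jaw":20},{"rx":0,"ry":0,"rz":0,"tx":0,"ty":0,"tz":-10,"jaw":20},{"rx":0,"ry":0,"rz":0,"tx":0,"ty":0,"tz":-15,"jaw":20},{"rx":0,"ry":0,"rz":0,"tx":0,"ty":0,"tz":-20,"jaw":20},{"rx":0,"ry":0,"rz":0,"tx":0,"ty":0,"tz":-20,"jaw":20},{"rx":0,"ry":0,"rz":0,"tx":0,"ty":0,"tz":-20,"jaw":20},{"rx":0,"ry":0,"rz":0,"tx":0,"ty":5,"tz":-15,"jaw":20},{"rx":0,"ry":0,"rz":0,"tx":-5,"ty":10,"tz":-10,"jaw":20},{"rx":0,"ry":0,"rz":0,"tx":-10,"ty":15,"tz":-5,"jaw":20},{"rx":0,"ry":0,"rz":0,"tx":-15,"ty":20,"tz":0,"jaw":20}]'
python3 -m inch '[{"rx":0,"ry":0,"rz":0,"tx":-18,"ty":27,"tz":0,"jaw":20},{"rx":0,"ry":0,"rz":0,"tx":-18,"ty":27,"tz":0,"jaw":20},{"rx":0,"ry":0,"rz":0,"tx":-18,"ty":27,"tz":0,"jaw":20},{"rx":0,"ry":0,"rz":0,"tx":-18,"ty":27,"tz":0,"jaw":20},{"rx":0,"ry":0,"rz":0,"tx":-18,"ty":27,"tz":0,"jaw":20},{"rx":0,"ry":0,"rz":0,"tx":-18,"ty":27,"tz":0,"jaw":20},{"rx":0,"ry":0,"rz":0,"tx":-18,"ty":27,"tz":0,"jaw":20},{"rx":0,"ry":0,"rz":0,"tx":-20,"ty":25,"tz":0,"jaw":20},{"rx":0,"ry":0,"rz":0,"tx":-20,"ty":25,"tz":0,"jaw":20},{"rx":0,"ry":0,"rz":0,"tx":-20,"ty":25,"tz":0,"jaw":20}]'
python3 -c "
from h import *
go(.561,-.312,.09,55.5)"
```

```text
t: 5.98
ee_pos: [0.3892, 0.2512, 0.1982]
eef_rot: [3.141, -0.003, 0.971]
contact_force: [0.3, -0.1, -1.9]
opening: 0.0445
finger_force: 41.6
t: 6.82
ee_pos: [0.5013, -0.0541, 0.197]
eef_rot: [3.141, -0.001, 0.969]
contact_force: [0.9, 0.1, -1.2]
opening: 0.0444
finger_force: 41.6
t 6.82 pos [ 0.5013 -0.0541  0.197 ] rot [ 3.141e+00 -1.000e-03  9.690e-01] open 0.0444 ff 41.6 q1,7 [ 0.28 -0.76]
 turn [ 0.    -0.001  0.   ] then shift mm [-178.7  195.3  107. ]
```

```bash
python3 -m inch '[{"rx":0,"ry":0,"rz":0,"tx":-21,"ty":23,"tz":0,"jaw":20},{"rx":0,"ry":0,"rz":0,"tx":-21,"ty":23,"tz":0,"jaw":20},{"rx":0,"ry":0,"rz":0,"tx":-21,"ty":23,"tz":0,"jaw":20},{"rx":0,"ry":0,"rz":0,"tx":-21,"ty":23,"tz":5,"jaw":20},{"rx":0,"ry":0,"rz":0,"tx":-21,"ty":23,"tz":5,"jaw":20},{"rx":0,"ry":0,"rz":0,"tx":-21,"ty":23,"tz":10,"jaw":20},{"rx":0,"ry":0,"rz":0,"tx":-21,"ty":23,"tz":10,"jaw":20},{"rx":0,"ry":0,"rz":0,"tx":-17,"ty":20,"tz":10,"jaw":20},{"rx":0,"ry":0,"rz":0,"tx":0,"ty":0,"tz":10,"jaw":20},{"rx":0,"ry":0,"rz":0,"tx":0,"ty":0,"tz":0,"jaw":20}]'
python3 -c "
from h import *
go(.561,-.312,.081,55.5)"
```

```text
t: 7.65
ee_pos: [0.5563, -0.2914, 0.1447]
eef_rot: [-3.139, -0.0, 0.966]
contact_force: [-0.5, 1.2, -3.3]
opening: 0.0446
finger_force: 41.6
t 7.65 pos [ 0.5563 -0.2914  0.1447] rot [-3.139 -0.     0.966] open 0.0446 ff 41.6 q1,7 [ 0.56 -0.37]
 turn [-0.002 -0.    -0.002] then shift mm [-14.4  15.5  63.7]
```

```bash
python3 -m inch '[{"rx":0,"ry":0,"rz":0,"tx":-7,"ty":7,"tz":10,"jaw":20},{"rx":0,"ry":0,"rz":0,"tx":-5,"ty":6,"tz":10,"jaw":20},{"rx":0,"ry":0,"rz":0,"tx":0,"ty":0,"tz":10,"jaw":20},{"rx":0,"ry":0,"rz":0,"tx":0,"ty":0,"tz":10,"jaw":20},{"rx":0,"ry":0,"rz":0,"tx":0,"ty":0,"tz":8,"jaw":20},{"rx":0,"ry":0,"rz":0,"tx":0,"ty":0,"tz":6,"jaw":20},{"rx":0,"ry":0,"rz":0,"tx":0,"ty":0,"tz":4,"jaw":20},{"rx":0,"ry":0,"rz":0,"tx":0,"ty":0,"tz":2,"jaw":20},{"rx":0,"ry":0,"rz":0,"tx":0,"ty":0,"tz":0,"jaw":20},{"rx":0,"ry":0,"rz":0,"tx":0,"ty":0,"tz":0,"jaw":20}]'
python3 -c "
from h import *
go(.561,-.312,.081,55.5)"
```

```text
t: 8.48
ee_pos: [0.5615, -0.3074, 0.0862]
eef_rot: [3.141, -0.0, 0.969]
contact_force: [0.4, -0.2, -1.2]
opening: 0.0442
finger_force: 41.6
t 8.48 pos [ 0.5615 -0.3074  0.0862] rot [ 3.141 -0.     0.969] open 0.0442 ff 41.6 q1,7 [ 0.56 -0.37]
 turn [ 0. -0.  0.] then shift mm [-4.1  2.1  5.2]
```

```bash
python3 -m inch '[{"rx":0,"ry":0,"rz":0,"tx":-2,"ty":1,"tz":2,"jaw":20},{"rx":0,"ry":0,"rz":0,"tx":0,"ty":0,"tz":2,"jaw":20},{"rx":0,"ry":0,"rz":0,"tx":0,"ty":0,"tz":1,"jaw":20},{"rx":0,"ry":0,"rz":0,"tx":0,"ty":0,"tz":0,"jaw":20},{"rx":0,"ry":0,"rz":0,"tx":0,"ty":0,"tz":0,"jaw":60},{"rx":0,"ry":0,"rz":0,"tx":0,"ty":0,"tz":0,"jaw":70},{"rx":0,"ry":0,"rz":0,"tx":0,"ty":0,"tz":0,"jaw":75},{"rx":0,"ry":0,"rz":0,"tx":0,"ty":0,"tz":0,"jaw":75},{"rx":0,"ry":0,"rz":0,"tx":0,"ty":0,"tz":0,"jaw":75},{"rx":0,"ry":0,"rz":0,"tx":0,"ty":0,"tz":0,"jaw":75}]'
python3 -m inch '[{"rx":0,"ry":0,"rz":0,"tx":0,"ty":0,"tz":-5,"jaw":75},{"rx":0,"ry":0,"rz":0,"tx":0,"ty":0,"tz":-10,"jaw":75},{"rx":0,"ry":0,"rz":0,"tx":0,"ty":0,"tz":-15,"jaw":75},{"rx":0,"ry":0,"rz":0,"tx":0,"ty":0,"tz":-20,"jaw":100},{"rx":0,"ry":0,"rz":0,"tx":0,"ty":0,"tz":-20,"jaw":100},{"rx":0,"ry":0,"rz":0,"tx":0,"ty":0,"tz":-20,"jaw":100},{"rx":0,"ry":0,"rz":0,"tx":0,"ty":0,"tz":-20,"jaw":100},{"rx":0,"ry":0,"rz":0,"tx":0,"ty":0,"tz":-15,"jaw":100},{"rx":0,"ry":0,"rz":0,"tx":0,"ty":0,"tz":-5,"jaw":100},{"rx":0,"ry":0,"rz":0,"tx":0,"ty":0,"tz":0,"jaw":100}]'
python3 -c "
from h import *
p,d=eyes.snapshot('side');cv2.imwrite('pics/s2.png',cv2.resize(p[90:250,220:380,::-1],(640,640)))
go(.3497,-.286,.2,90-39)"
```

```text
t: 9.32
ee_pos: [0.5611, -0.3097, 0.081]
eef_rot: [3.141, -0.0, 0.969]
contact_force: [0.2, -0.2, 0.5]
opening: 0.0637
finger_force: 0.0
t: 10.15
ee_pos: [0.5616, -0.31, 0.213]
eef_rot: [3.139, -0.0, 0.969]
contact_force: [0.6, 0.6, 0.5]
opening: 0.0848
finger_force: 0.0
t 10.2 pos [ 0.5611 -0.3098  0.2116] rot [ 3.14  -0.     0.969] open 0.0855 ff 0.0 q1,7 [ 0.59 -0.32]
 turn [ 0.001 -0.     0.079] then shift mm [-114.5 -179.3   11.6]
```

View pics/s2.png

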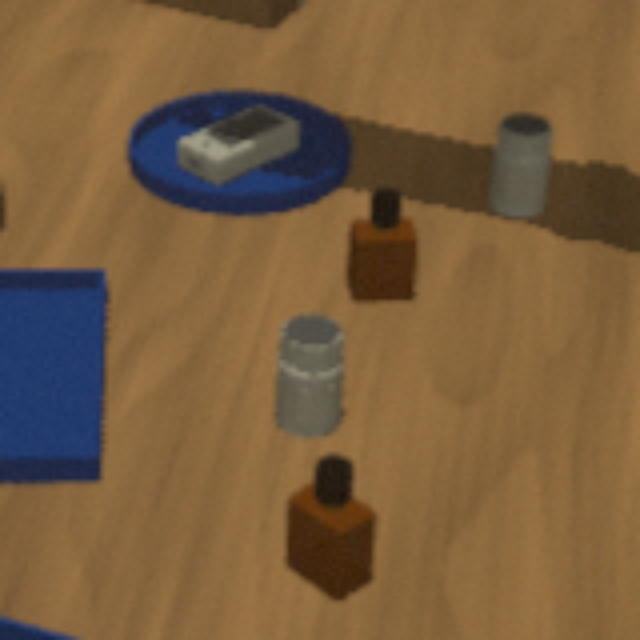

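The side crop shows the power bank lying flat in the dish at (240,145), and all the bottles still standing. Next is pill bottle 1, keeping the yaw.

```bash
python3 -m inch '[{"rx":0,"ry":0,"rz":0,"tx":-12,"ty":-23,"tz":3,"jaw":100},{"rx":0,"ry":0,"rz":0,"tx":-13,"ty":-24,"tz":3,"jaw":100},{"rx":0,"ry":0,"rz":0,"tx":-13,"ty":-24,"tz":3,"jaw":100},{"rx":0,"ry":0,"rz":0,"tx":-13,"ty":-24,"tz":3,"jaw":100},{"rx":0,"ry":0,"rz":0,"tx":-13,"ty":-24,"tz":3,"jaw":100},{"rx":0,"ry":0,"rz":0,"tx":-12,"ty":-23,"tz":3,"jaw":100},{"rx":0,"ry":0,"rz":0,"tx":-12,"ty":-23,"tz":3,"jaw":100},{"rx":0,"ry":0,"rz":0,"tx":-12,"ty":-23,"tz":3,"jaw":100},{"rx":0,"ry":0,"rz":0,"tx":0,"ty":0,"tz":3,"jaw":100},{"rx":0,"ry":0,"rz":0,"tx":0,"ty":0,"tz":0,"jaw":100}]'
python3 -c "
from h import *
go(.3497,-.286,.086,55.5)
p,d=eyes.snapshot('wrist');cv2.imwrite('pics/w2.png',p[:,:,::-1])
W=cloud(eyes.camera_model('wrist'),d);w=W[(d>0)&(W[...,2]>.058)&(W[...,2]<.07)&(np.hypot(W[...,0]-.35,W[...,1]+.286)<.04)]
print(len(w),rect(w),w.mean(0))
"
```

```text
t: 11.03
ee_pos: [0.3477, -0.2854, 0.1829]
eef_rot: [-3.14, 0.0, 0.967]
contact_force: [-0.1, 1.0, -0.0]
opening: 0.0853
finger_force: 0.0
t 11.03 pos [ 0.3477 -0.2854  0.1829] rot [-3.14   0.     0.967] open 0.0853 ff 0.0 q1,7 [ 0.77 -0.15]
 turn [-0.002  0.    -0.001] then shift mm [ 0.6  2.  96.9]
2432 (array([ 352.6, -287.1]), array([38.2, 37.3]), 65.6) [ 0.35332494 -0.2859565   0.06446065]
```

```bash
python3 -m inch '[{"rx":0,"ry":0,"rz":0,"tx":1,"ty":3,"tz":12,"jaw":100},{"rx":0,"ry":0,"rz":0,"tx":0,"ty":0,"tz":13,"jaw":100},{"rx":0,"ry":0,"rz":0,"tx":0,"ty":0,"tz":13,"jaw":100},{"rx":0,"ry":0,"rz":0,"tx":0,"ty":0,"tz":13,"jaw":100},{"rx":0,"ry":0,"rz":0,"tx":0,"ty":0,"tz":13,"jaw":100},{"rx":0,"ry":0,"rz":0,"tx":0,"ty":0,"tz":12,"jaw":100},{"rx":0,"ry":0,"rz":0,"tx":0,"ty":0,"tz":12,"jaw":100},{"rx":0,"ry":0,"rz":0,"tx":0,"ty":0,"tz":8,"jaw":100},{"rx":0,"ry":0,"rz":0,"tx":0,"ty":0,"tz":0,"jaw":100},{"rx":0,"ry":0,"rz":0,"tx":0,"ty":0,"tz":0,"jaw":100}]'
python3 -m inch '[{"rx":0,"ry":0,"rz":0,"tx":0,"ty":0,"tz":0,"jaw":60},{"rx":0,"ry":0,"rz":0,"tx":0,"ty":0,"tz":0,"jaw":60},{"rx":0,"ry":0,"rz":0,"tx":0,"ty":0,"tz":0,"jaw":50},{"rx":0,"ry":0,"rz":0,"tx":0,"ty":0,"tz":0,"jaw":50},{"rx":0,"ry":0,"rz":0,"tx":0,"ty":0,"tz":0,"jaw":45},{"rx":0,"ry":0,"rz":0,"tx":0,"ty":0,"tz":0,"jaw":40},{"rx":0,"ry":0,"rz":0,"tx":0,"ty":0,"tz":0,"jaw":30},{"rx":0,"ry":0,"rz":0,"tx":0,"ty":0,"tz":0,"jaw":20},{"rx":0,"ry":0,"rz":0,"tx":0,"ty":0,"tz":0,"jaw":20},{"rx":0,"ry":0,"rz":0,"tx":0,"ty":0,"tz":0,"jaw":20}]' 30
python3 -c "
from h import *
go(.55,-.05,.2,55.5)"
```

```text
t: 11.92
ee_pos: [0.3529, -0.2863, 0.0876]
eef_rot: [-3.141, -0.0, 0.969]
contact_force: [-0.1, 0.6, -0.0]
opening: 0.0857
finger_force: 0.0
t: 12.75
ee_pos: [0.3526, -0.2866, 0.0885]
eef_rot: [3.141, 0.0, 0.969]
contact_force: [-1.7, 1.9, 10.7]
opening: 0.0392
finger_force: 28.8
t 12.75 pos [ 0.3526 -0.2866  0.0885] rot [3.141 0.    0.969] open 0.0392 ff 28.8 q1,7 [ 0.72 -0.23]
 turn [ 0.  0. -0.] then shift mm [ 306.9   28.7 -111.5]
```

```bash
python3 -m inch '[{"rx":0,"ry":0,"rz":0,"tx":0,"ty":0,"tz":-4,"jaw":20},{"rx":0,"ry":0,"rz":0,"tx":0,"ty":0,"tz":-8,"jaw":20},{"rx":0,"ry":0,"rz":0,"tx":0,"ty":0,"tz":-13,"jaw":20},{"rx":0,"ry":0,"rz":0,"tx":0,"ty":0,"tz":-18,"jaw":20},{"rx":0,"ry":0,"rz":0,"tx":0,"ty":0,"tz":-20,"jaw":20},{"rx":0,"ry":0,"rz":0,"tx":2,"ty":0,"tz":-20,"jaw":20},{"rx":0,"ry":0,"rz":0,"tx":6,"ty":1,"tz":-15,"jaw":20},{"rx":0,"ry":0,"rz":0,"tx":12,"ty":1,"tz":-10,"jaw":20},{"rx":0,"ry":0,"rz":0,"tx":18,"ty":2,"tz":-4,"jaw":20},{"rx":0,"ry":0,"rz":0,"tx":24,"ty":2,"tz":0,"jaw":20}]'
python3 -m inch '[{"rx":0,"ry":0,"rz":0,"tx":26,"ty":2,"tz":0,"jaw":20},{"rx":0,"ry":0,"rz":0,"tx":26,"ty":2,"tz":0,"jaw":20},{"rx":0,"ry":0,"rz":0,"tx":26,"ty":2,"tz":0,"jaw":20},{"rx":0,"ry":0,"rz":0,"tx":26,"ty":2,"tz":0,"jaw":20},{"rx":0,"ry":0,"rz":0,"tx":26,"ty":2,"tz":0,"jaw":20},{"rx":0,"ry":0,"rz":0,"tx":26,"ty":2,"tz":0,"jaw":20},{"rx":0,"ry":0,"rz":0,"tx":27,"ty":-2,"tz":0,"jaw":20},{"rx":0,"ry":0,"rz":0,"tx":28,"ty":-6,"tz":0,"jaw":20},{"rx":0,"ry":0,"rz":0,"tx":28,"ty":-9,"tz":0,"jaw":20},{"rx":0,"ry":0,"rz":0,"tx":28,"ty":-12,"tz":0,"jaw":20}]'
python3 -c "
from h import *
go(.5615,.363,.12,55.5)"
```

```text
t: 13.58
ee_pos: [0.393, -0.2389, 0.2014]
eef_rot: [3.14, 0.0, 0.967]
contact_force: [-0.4, -0.7, 0.0]
opening: 0.0391
finger_force: 30.4
t: 14.42
ee_pos: [0.5302, -0.0073, 0.2001]
eef_rot: [-3.141, -0.0, 0.969]
contact_force: [1.0, -0.0, -1.2]
opening: 0.0389
finger_force: 30.4
t 14.42 pos [ 0.5302 -0.0073  0.2001] rot [-3.141 -0.     0.969] open 0.0389 ff 30.4 q1,7 [ 0.23 -0.88]
 turn [-0. -0. -0.] then shift mm [ 322.8 -184.    80.1]
```

```bash
python3 -m inch '[{"rx":0,"ry":0,"rz":0,"tx":28,"ty":-15,"tz":0,"jaw":20},{"rx":0,"ry":0,"rz":0,"tx":28,"ty":-17,"tz":0,"jaw":20},{"rx":0,"ry":0,"rz":0,"tx":28,"ty":-17,"tz":0,"jaw":20},{"rx":0,"ry":0,"rz":0,"tx":28,"ty":-17,"tz":0,"jaw":20},{"rx":0,"ry":0,"rz":0,"tx":28,"ty":-17,"tz":0,"jaw":20},{"rx":0,"ry":0,"rz":0,"tx":28,"ty":-17,"tz":0,"jaw":20},{"rx":0,"ry":0,"rz":0,"tx":28,"ty":-17,"tz":0,"jaw":20},{"rx":0,"ry":0,"rz":0,"tx":28,"ty":-17,"tz":0,"jaw":20},{"rx":0,"ry":0,"rz":0,"tx":28,"ty":-17,"tz":0,"jaw":20},{"rx":0,"ry":0,"rz":0,"tx":25,"ty":-15,"tz":5,"jaw":20}]'
python3 -m inch '[{"rx":0,"ry":0,"rz":0,"tx":16,"ty":-8,"tz":9,"jaw":20},{"rx":0,"ry":0,"rz":0,"tx":8,"ty":-4,"tz":11,"jaw":20},{"rx":0,"ry":0,"rz":0,"tx":0,"ty":0,"tz":12,"jaw":20},{"rx":0,"ry":0,"rz":0,"tx":0,"ty":0,"tz":12,"jaw":20},{"rx":0,"ry":0,"rz":0,"tx":0,"ty":0,"tz":12,"jaw":20},{"rx":0,"ry":0,"rz":0,"tx":0,"ty":0,"tz":10,"jaw":20},{"rx":0,"ry":0,"rz":0,"tx":0,"ty":0,"tz":8,"jaw":20},{"rx":0,"ry":0,"rz":0,"tx":0,"ty":0,"tz":3,"jaw":20},{"rx":0,"ry":0,"rz":0,"tx":0,"ty":0,"tz":0,"jaw":20},{"rx":0,"ry":0,"rz":0,"tx":0,"ty":0,"tz":0,"jaw":20}]'
python3 -c "
from h import *
go(.5615,.363,.0915,55.5)"
```

```text
t: 15.25
ee_pos: [0.5492, 0.3163, 0.1959]
eef_rot: [-3.142, -0.001, 0.97]
contact_force: [1.2, -0.7, -0.4]
opening: 0.0392
finger_force: 30.4
t: 16.08
ee_pos: [0.5538, 0.3396, 0.1182]
eef_rot: [3.141, -0.0, 0.968]
contact_force: [-0.3, 0.1, -0.2]
opening: 0.039
finger_force: 30.4
t 16.08 pos [0.5538 0.3396 0.1182] rot [ 3.141 -0.     0.968] open 0.039 ff 30.4 q1,7 [-0.34 -1.52]
 turn [ 0. -0. -0.] then shift mm [23.7 -6.9 26.7]
```

```bash
python3 -m inch '[{"rx":0,"ry":0,"rz":0,"tx":7,"ty":-2,"tz":0,"jaw":20},{"rx":0,"ry":0,"rz":0,"tx":10,"ty":-3,"tz":0,"jaw":20},{"rx":0,"ry":0,"rz":0,"tx":6,"ty":-2,"tz":3,"jaw":20},{"rx":0,"ry":0,"rz":0,"tx":0,"ty":0,"tz":5,"jaw":20},{"rx":0,"ry":0,"rz":0,"tx":0,"ty":0,"tz":5,"jaw":20},{"rx":0,"ry":0,"rz":0,"tx":0,"ty":0,"tz":5,"jaw":20},{"rx":0,"ry":0,"rz":0,"tx":0,"ty":0,"tz":4,"jaw":20},{"rx":0,"ry":0,"rz":0,"tx":0,"ty":0,"tz":2,"jaw":20},{"rx":0,"ry":0,"rz":0,"tx":0,"ty":0,"tz":0,"jaw":20},{"rx":0,"ry":0,"rz":0,"tx":0,"ty":0,"tz":0,"jaw":20}]'
python3 -c "
from h import *
go(.5615,.363,.0915,55.5)"
```

```text
t: 16.92
ee_pos: [0.5608, 0.3625, 0.0939]
eef_rot: [-3.142, 0.0, 0.969]
contact_force: [0.6, -0.1, -0.9]
opening: 0.0391
finger_force: 30.4
t 16.92 pos [0.5608 0.3625 0.0939] rot [-3.142  0.     0.969] open 0.0391 ff 30.4 q1,7 [-0.38 -1.55]
 turn [-0.  0. -0.] then shift mm [0.8 0.3 2.4]
```

Just above the floor. I'll lower it gently, open partway and lift.

```bash
python3 -m inch '[{"rx":0,"ry":0,"rz":0,"tx":0,"ty":0,"tz":1,"jaw":20},{"rx":0,"ry":0,"rz":0,"tx":0,"ty":0,"tz":1,"jaw":20},{"rx":0,"ry":0,"rz":0,"tx":0,"ty":0,"tz":0,"jaw":20},{"rx":0,"ry":0,"rz":0,"tx":0,"ty":0,"tz":0,"jaw":50},{"rx":0,"ry":0,"rz":0,"tx":0,"ty":0,"tz":0,"jaw":55},{"rx":0,"ry":0,"rz":0,"tx":0,"ty":0,"tz":0,"jaw":65},{"rx":0,"ry":0,"rz":0,"tx":0,"ty":0,"tz":0,"jaw":75},{"rx":0,"ry":0,"rz":0,"tx":0,"ty":0,"tz":0,"jaw":75},{"rx":0,"ry":0,"rz":0,"tx":0,"ty":0,"tz":0,"jaw":75},{"rx":0,"ry":0,"rz":0,"tx":0,"ty":0,"tz":0,"jaw":75}]'
python3 -m inch '[{"rx":0,"ry":0,"rz":0,"tx":0,"ty":0,"tz":-5,"jaw":75},{"rx":0,"ry":0,"rz":0,"tx":0,"ty":0,"tz":-10,"jaw":75},{"rx":0,"ry":0,"rz":0,"tx":0,"ty":0,"tz":-15,"jaw":75},{"rx":0,"ry":0,"rz":0,"tx":0,"ty":0,"tz":-20,"jaw":75},{"rx":0,"ry":0,"rz":0,"tx":0,"ty":0,"tz":-20,"jaw":75},{"rx":0,"ry":0,"rz":0,"tx":0,"ty":0,"tz":-20,"jaw":100},{"rx":0,"ry":0,"rz":0,"tx":0,"ty":0,"tz":-15,"jaw":100},{"rx":0,"ry":0,"rz":0,"tx":0,"ty":0,"tz":-5,"jaw":100},{"rx":0,"ry":0,"rz":0,"tx":0,"ty":0,"tz":0,"jaw":100},{"rx":0,"ry":0,"rz":0,"tx":0,"ty":0,"tz":0,"jaw":100}]'
python3 -c "
from h import *
go(.460,.0068,.18,55.5)
p,d=eyes.snapshot('wrist');cv2.imwrite('pics/w3.png',p[:,:,::-1])
W=cloud(eyes.camera_model('wrist'),d);w=W[(d>0)&(W[...,2]>.06)&(W[...,2]<.08)&(np.hypot(W[...,0]-.56,W[...,1]-.363)<.05)]
print(len(w),rect(w),w.mean(0))"
```

```text
t: 17.75
ee_pos: [0.5608, 0.3626, 0.0919]
eef_rot: [-3.142, -0.0, 0.969]
contact_force: [-0.3, -0.8, -0.7]
opening: 0.0642
finger_force: 0.0
t: 18.58
ee_pos: [0.5607, 0.3624, 0.2019]
eef_rot: [3.141, -0.0, 0.969]
contact_force: [0.0, -0.6, 0.1]
opening: 0.0852
finger_force: 0.0
t 18.58 pos [0.5607 0.3624 0.2019] rot [ 3.141 -0.     0.969] open 0.0852 ff 0.0 q1,7 [-0.34 -1.5 ]
 turn [ 0. -0. -0.] then shift mm [-350.1  118.4   21.9]
2143 (array([560.4, 361.3]), array([37.8, 37.5]), 17.0) [0.56130129 0.36252757 0.06724267]
```

```bash
python3 -m inch '[{"rx":0,"ry":0,"rz":0,"tx":-15,"ty":5,"tz":0,"jaw":100},{"rx":0,"ry":0,"rz":0,"tx":-30,"ty":10,"tz":0,"jaw":100},{"rx":0,"ry":0,"rz":0,"tx":-35,"ty":12,"tz":0,"jaw":100},{"rx":0,"ry":0,"rz":0,"tx":-35,"ty":12,"tz":0,"jaw":100},{"rx":0,"ry":0,"rz":0,"tx":-35,"ty":12,"tz":0,"jaw":100},{"rx":0,"ry":0,"rz":0,"tx":-35,"ty":12,"tz":0,"jaw":100},{"rx":0,"ry":0,"rz":0,"tx":-35,"ty":12,"tz":0,"jaw":100},{"rx":0,"ry":0,"rz":0,"tx":-35,"ty":12,"tz":0,"jaw":100},{"rx":0,"ry":0,"rz":0,"tx":-35,"ty":12,"tz":0,"jaw":100},{"rx":0,"ry":0,"rz":0,"tx":-30,"ty":10,"tz":3,"jaw":100}]'
python3 -m inch '[{"rx":0,"ry":0,"rz":0,"tx":-20,"ty":6,"tz":5,"jaw":100},{"rx":0,"ry":0,"rz":0,"tx":-10,"ty":3,"tz":5,"jaw":100},{"rx":0,"ry":0,"rz":0,"tx":0,"ty":0,"tz":5,"jaw":100},{"rx":0,"ry":0,"rz":0,"tx":0,"ty":0,"tz":5,"jaw":100},{"rx":0,"ry":0,"rz":0,"tx":0,"ty":0,"tz":0,"jaw":100},{"rx":0,"ry":0,"rz":0,"tx":0,"ty":0,"tz":0,"jaw":100},{"rx":0,"ry":0,"rz":0,"tx":0,"ty":0,"tz":0,"jaw":100},{"rx":0,"ry":0,"rz":0,"tx":0,"ty":0,"tz":0,"jaw":100},{"rx":0,"ry":0,"rz":0,"tx":0,"ty":0,"tz":0,"jaw":100},{"rx":0,"ry":0,"rz":0,"tx":0,"ty":0,"tz":0,"jaw":100}]'
python3 -c "
from h import *
go(.460,.0068,.087,55.5)
p,d=eyes.snapshot('wrist')
W=cloud(eyes.camera_model('wrist'),d);w=W[(d>0)&(W[...,2]>.058)&(W[...,2]<.07)&(np.hypot(W[...,0]-.46,W[...,1]-.007)<.04)]
print(len(w),rect(w),w.mean(0))"
```

```text
t: 19.47
ee_pos: [0.4681, 0.0348, 0.1983]
eef_rot: [-3.141, 0.001, 0.968]
contact_force: [0.7, -0.3, -0.1]
opening: 0.0856
finger_force: 0.0
t: 20.3
ee_pos: [0.46, 0.0076, 0.1791]
eef_rot: [3.141, -0.0, 0.969]
contact_force: [-0.2, 0.7, -0.5]
opening: 0.085
finger_force: 0.0
t 20.3 pos [0.46   0.0076 0.1791] rot [ 3.141 -0.     0.969] open 0.085 ff 0.0 q1,7 [ 0.21 -0.92]
 turn [ 0.    -0.     0.001] then shift mm [-0.7  0.5 92.1]
2499 (array([460.4,   6.9]), array([37.8, 38. ]), 8.1) [0.46112537 0.00819996 0.06402238]
```

Aligned. Descend 92 mm and grip.

```bash
python3 -m inch '[{"rx":0,"ry":0,"rz":0,"tx":0,"ty":0,"tz":11,"jaw":100},{"rx":0,"ry":0,"rz":0,"tx":0,"ty":0,"tz":13,"jaw":100},{"rx":0,"ry":0,"rz":0,"tx":0,"ty":0,"tz":13,"jaw":100},{"rx":0,"ry":0,"rz":0,"tx":0,"ty":0,"tz":13,"jaw":100},{"rx":0,"ry":0,"rz":0,"tx":0,"ty":0,"tz":13,"jaw":100},{"rx":0,"ry":0,"rz":0,"tx":0,"ty":0,"tz":12,"jaw":100},{"rx":0,"ry":0,"rz":0,"tx":0,"ty":0,"tz":11,"jaw":100},{"rx":0,"ry":0,"rz":0,"tx":0,"ty":0,"tz":6,"jaw":100},{"rx":0,"ry":0,"rz":0,"tx":0,"ty":0,"tz":0,"jaw":100},{"rx":0,"ry":0,"rz":0,"tx":0,"ty":0,"tz":0,"jaw":100}]'
python3 -m inch '[{"rx":0,"ry":0,"rz":0,"tx":0,"ty":0,"tz":0,"jaw":60},{"rx":0,"ry":0,"rz":0,"tx":0,"ty":0,"tz":0,"jaw":60},{"rx":0,"ry":0,"rz":0,"tx":0,"ty":0,"tz":0,"jaw":50},{"rx":0,"ry":0,"rz":0,"tx":0,"ty":0,"tz":0,"jaw":50},{"rx":0,"ry":0,"rz":0,"tx":0,"ty":0,"tz":0,"jaw":45},{"rx":0,"ry":0,"rz":0,"tx":0,"ty":0,"tz":0,"jaw":40},{"rx":0,"ry":0,"rz":0,"tx":0,"ty":0,"tz":0,"jaw":30},{"rx":0,"ry":0,"rz":0,"tx":0,"ty":0,"tz":0,"jaw":20},{"rx":0,"ry":0,"rz":0,"tx":0,"ty":0,"tz":0,"jaw":20},{"rx":0,"ry":0,"rz":0,"tx":0,"ty":0,"tz":0,"jaw":20}]' 30
python3 -c "
from h import *
go(.5185,.301,.2,55.5)"
```

```text
t: 21.18
ee_pos: [0.4597, 0.0075, 0.0868]
eef_rot: [-3.141, 0.0, 0.969]
contact_force: [-0.3, -0.4, -0.6]
opening: 0.0856
finger_force: 0.0
t: 22.02
ee_pos: [0.46, 0.0074, 0.0874]
eef_rot: [3.141, -0.0, 0.969]
contact_force: [-2.7, -0.9, 9.7]
opening: 0.0389
finger_force: 29.0
t 22.02 pos [0.46   0.0074 0.0874] rot [ 3.141 -0.     0.969] open 0.0389 ff 29.0 q1,7 [ 0.14 -1.03]
 turn [ 0.001 -0.    -0.   ] then shift mm [ 275.1 -118.1 -112.6]
```

```bash
python3 -m inch '[{"rx":0,"ry":0,"rz":0,"tx":0,"ty":0,"tz":-4,"jaw":20},{"rx":0,"ry":0,"rz":0,"tx":0,"ty":0,"tz":-8,"jaw":20},{"rx":0,"ry":0,"rz":0,"tx":0,"ty":0,"tz":-13,"jaw":20},{"rx":0,"ry":0,"rz":0,"tx":0,"ty":0,"tz":-18,"jaw":20},{"rx":0,"ry":0,"rz":0,"tx":0,"ty":0,"tz":-20,"jaw":20},{"rx":0,"ry":0,"rz":0,"tx":0,"ty":0,"tz":-20,"jaw":20},{"rx":0,"ry":0,"rz":0,"tx":5,"ty":-2,"tz":-15,"jaw":20},{"rx":0,"ry":0,"rz":0,"tx":10,"ty":-4,"tz":-10,"jaw":20},{"rx":0,"ry":0,"rz":0,"tx":16,"ty":-7,"tz":-4,"jaw":20},{"rx":0,"ry":0,"rz":0,"tx":24,"ty":-10,"tz":0,"jaw":20}]'
python3 -m inch '[{"rx":0,"ry":0,"rz":0,"tx":26,"ty":-11,"tz":0,"jaw":20},{"rx":0,"ry":0,"rz":0,"tx":26,"ty":-11,"tz":0,"jaw":20},{"rx":0,"ry":0,"rz":0,"tx":26,"ty":-11,"tz":0,"jaw":20},{"rx":0,"ry":0,"rz":0,"tx":26,"ty":-11,"tz":0,"jaw":20},{"rx":0,"ry":0,"rz":0,"tx":26,"ty":-11,"tz":0,"jaw":20},{"rx":0,"ry":0,"rz":0,"tx":26,"ty":-11,"tz":0,"jaw":20},{"rx":0,"ry":0,"rz":0,"tx":26,"ty":-11,"tz":0,"jaw":20},{"rx":0,"ry":0,"rz":0,"tx":22,"ty":-10,"tz":0,"jaw":20},{"rx":0,"ry":0,"rz":0,"tx":12,"ty":-6,"tz":0,"jaw":20},{"rx":0,"ry":0,"rz":0,"tx":4,"ty":-2,"tz":0,"jaw":20}]'
python3 -c "
from h import *
go(.5185,.301,.12,55.5)"
```

```text
t: 22.85
ee_pos: [0.4724, 0.0654, 0.2004]
eef_rot: [3.14, -0.001, 0.966]
contact_force: [1.0, 0.1, -0.7]
opening: 0.039
finger_force: 30.6
t: 23.68
ee_pos: [0.5176, 0.3038, 0.1989]
eef_rot: [-3.14, -0.001, 0.972]
contact_force: [-0.8, -0.8, -1.2]
opening: 0.0391
finger_force: 30.6
t 23.68 pos [0.5176 0.3038 0.1989] rot [-3.14e+00 -1.00e-03  9.72e-01] open 0.0391 ff 30.6 q1,7 [-0.26 -1.47]
 turn [-0.001 -0.001  0.003] then shift mm [-1.8  2.3 78.9]
```

```bash
python3 -m inch '[{"rx":0,"ry":0,"rz":0,"tx":-1,"ty":1,"tz":10,"jaw":20},{"rx":0,"ry":0,"rz":0,"tx":0,"ty":0,"tz":14,"jaw":20},{"rx":0,"ry":0,"rz":0,"tx":0,"ty":0,"tz":16,"jaw":20},{"rx":0,"ry":0,"rz":0,"tx":0,"ty":0,"tz":16,"jaw":20},{"rx":0,"ry":0,"rz":0,"tx":0,"ty":0,"tz":15,"jaw":20},{"rx":0,"ry":0,"rz":0,"tx":0,"ty":0,"tz":13,"jaw":20},{"rx":0,"ry":0,"rz":0,"tx":0,"ty":0,"tz":9,"jaw":20},{"rx":0,"ry":0,"rz":0,"tx":0,"ty":0,"tz":6,"jaw":20},{"rx":0,"ry":0,"rz":0,"tx":0,"ty":0,"tz":4,"jaw":20},{"rx":0,"ry":0,"rz":0,"tx":0,"ty":0,"tz":2,"jaw":20}]'
python3 -m inch '[{"rx":0,"ry":0,"rz":0,"tx":0,"ty":0,"tz":2,"jaw":20},{"rx":0,"ry":0,"rz":0,"tx":0,"ty":0,"tz":1,"jaw":20},{"rx":0,"ry":0,"rz":0,"tx":0,"ty":0,"tz":0,"jaw":20},{"rx":0,"ry":0,"rz":0,"tx":0,"ty":0,"tz":0,"jaw":20},{"rx":0,"ry":0,"rz":0,"tx":0,"ty":0,"tz":0,"jaw":20},{"rx":0,"ry":0,"rz":0,"tx":0,"ty":0,"tz":0,"jaw":20},{"rx":0,"ry":0,"rz":0,"tx":0,"ty":0,"tz":0,"jaw":20},{"rx":0,"ry":0,"rz":0,"tx":0,"ty":0,"tz":0,"jaw":20},{"rx":0,"ry":0,"rz":0,"tx":0,"ty":0,"tz":0,"jaw":20},{"rx":0,"ry":0,"rz":0,"tx":0,"ty":0,"tz":0,"jaw":20}]'
```

```text
t: 24.52
ee_pos: [0.5186, 0.2992, 0.0935]
eef_rot: [-3.141, 0.0, 0.969]
contact_force: [0.2, -0.1, -0.8]
opening: 0.0393
finger_force: 30.6
t: 25.35
ee_pos: [0.5188, 0.2996, 0.0915]
eef_rot: [3.141, -0.001, 0.969]
contact_force: [-1.1, -0.2, 7.4]
opening: 0.0388
finger_force: 31.2
```

Resting on the floor. Release and lift.

```bash
python3 -m inch '[{"rx":0,"ry":0,"rz":0,"tx":0,"ty":0,"tz":0,"jaw":50},{"rx":0,"ry":0,"rz":0,"tx":0,"ty":0,"tz":0,"jaw":55},{"rx":0,"ry":0,"rz":0,"tx":0,"ty":0,"tz":0,"jaw":65},{"rx":0,"ry":0,"rz":0,"tx":0,"ty":0,"tz":0,"jaw":75},{"rx":0,"ry":0,"rz":0,"tx":0,"ty":0,"tz":0,"jaw":75},{"rx":0,"ry":0,"rz":0,"tx":0,"ty":0,"tz":0,"jaw":75},{"rx":0,"ry":0,"rz":0,"tx":0,"ty":0,"tz":0,"jaw":75},{"rx":0,"ry":0,"rz":0,"tx":0,"ty":0,"tz":-5,"jaw":75},{"rx":0,"ry":0,"rz":0,"tx":0,"ty":0,"tz":-10,"jaw":75},{"rx":0,"ry":0,"rz":0,"tx":0,"ty":0,"tz":-15,"jaw":75}]'
python3 -m inch '[{"rx":0,"ry":0,"rz":0,"tx":0,"ty":0,"tz":-20,"jaw":75},{"rx":0,"ry":0,"rz":0,"tx":0,"ty":0,"tz":-20,"jaw":75},{"rx":0,"ry":0,"rz":0,"tx":0,"ty":0,"tz":-20,"jaw":100},{"rx":0,"ry":0,"rz":0,"tx":0,"ty":0,"tz":-15,"jaw":100},{"rx":0,"ry":0,"rz":0,"tx":0,"ty":0,"tz":-5,"jaw":100},{"rx":0,"ry":0,"rz":0,"tx":0,"ty":0,"tz":0,"jaw":100},{"rx":0,"ry":0,"rz":0,"tx":0,"ty":0,"tz":0,"jaw":100},{"rx":0,"ry":0,"rz":0,"tx":0,"ty":0,"tz":0,"jaw":100},{"rx":0,"ry":0,"rz":0,"tx":0,"ty":0,"tz":0,"jaw":100},{"rx":0,"ry":0,"rz":0,"tx":0,"ty":0,"tz":0,"jaw":100}]'
python3 -c "
from h import *
go(.4275,.1475,.2,52.7+90); go(.4275,.1475,.2,-37.3)
p,d=eyes.snapshot('side');cv2.imwrite('pics/s3.png',p[:,:,::-1])"
```

```text
t: 26.18
ee_pos: [0.5181, 0.2993, 0.1211]
eef_rot: [-3.141, 0.001, 0.969]
contact_force: [0.0, 0.5, -1.2]
opening: 0.0645
finger_force: 0.0
t: 27.02
ee_pos: [0.5183, 0.2993, 0.2001]
eef_rot: [-3.141, 0.001, 0.969]
contact_force: [-0.8, -0.1, -0.6]
opening: 0.0852
finger_force: 0.0
t 27.02 pos [0.5183 0.2993 0.2001] rot [-3.141e+00  1.000e-03  9.690e-01] open 0.0852 ff 0.0 q1,7 [-0.25 -1.46]
 turn [-1.000e-03  0.000e+00 -1.522e+00] then shift mm [-1.980e+01 -1.758e+02  1.000e-01]
t 27.02 pos [0.5183 0.2993 0.2001] rot [-3.141e+00  1.000e-03  9.690e-01] open 0.0852 ff 0.0 q1,7 [-0.25 -1.46]
 turn [0.00e+00 1.00e-03 1.62e+00] then shift mm [1.980e+01 1.758e+02 1.000e-01]
```

View pics/s3.png

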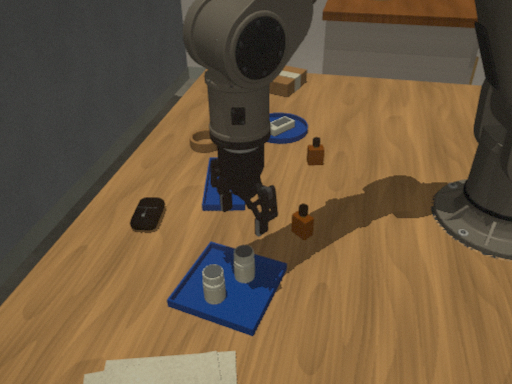

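Both pill bottles stand upright in the square tray, at pixels (213,285) and (245,265). Next is flacon A. I'll turn to yaw 142.7° first.

```bash
python3 -m inch '[{"rx":0,"ry":0,"rz":-0.117,"tx":0,"ty":0,"tz":0,"jaw":100},{"rx":0,"ry":0,"rz":-0.117,"tx":0,"ty":0,"tz":0,"jaw":100},{"rx":0,"ry":0,"rz":-0.117,"tx":0,"ty":0,"tz":0,"jaw":100},{"rx":0,"ry":0,"rz":-0.117,"tx":0,"ty":0,"tz":0,"jaw":100},{"rx":0,"ry":0,"rz":-0.117,"tx":0,"ty":0,"tz":0,"jaw":100},{"rx":0,"ry":0,"rz":-0.117,"tx":0,"ty":0,"tz":0,"jaw":100},{"rx":0,"ry":0,"rz":-0.117,"tx":0,"ty":0,"tz":0,"jaw":100},{"rx":0,"ry":0,"rz":-0.117,"tx":0,"ty":0,"tz":0,"jaw":100},{"rx":0,"ry":0,"rz":-0.117,"tx":0,"ty":0,"tz":0,"jaw":100},{"rx":0,"ry":0,"rz":-0.117,"tx":0,"ty":0,"tz":0,"jaw":100}]'
python3 -m inch '[{"rx":0,"ry":0,"rz":-0.117,"tx":0,"ty":0,"tz":0,"jaw":100},{"rx":0,"ry":0,"rz":-0.117,"tx":0,"ty":0,"tz":0,"jaw":100},{"rx":0,"ry":0,"rz":-0.117,"tx":0,"ty":0,"tz":0,"jaw":100},{"rx":0,"ry":0,"rz":0,"tx":-3,"ty":-30,"tz":0,"jaw":100},{"rx":0,"ry":0,"rz":0,"tx":-3,"ty":-35,"tz":0,"jaw":100},{"rx":0,"ry":0,"rz":0,"tx":-4,"ty":-35,"tz":0,"jaw":100},{"rx":0,"ry":0,"rz":0,"tx":-4,"ty":-35,"tz":0,"jaw":100},{"rx":0,"ry":0,"rz":0,"tx":-3,"ty":-25,"tz":0,"jaw":100},{"rx":0,"ry":0,"rz":0,"tx":-3,"ty":-16,"tz":0,"jaw":100},{"rx":0,"ry":0,"rz":0,"tx":0,"ty":0,"tz":0,"jaw":100}]'
python3 -c "
from h import *
go(.4275,.1475,.2,142.7)
p,d=eyes.snapshot('wrist');cv2.imwrite('pics/w4.png',p[:,:,::-1])
W=cloud(eyes.camera_model('wrist'),d);q=(d>0)&(np.hypot(W[...,0]-.4275,W[...,1]-.1475)<.05)
for a,b in((.042,.056),(.07,.08)):
  w=W[q&(W[...,2]>a)&(W[...,2]<b)];print(len(w),rect(w),w.mean(0))"
```

```text
t: 27.9
ee_pos: [0.5185, 0.2994, 0.2006]
eef_rot: [-3.141, -0.0, 2.145]
contact_force: [0.4, 0.6, -0.3]
opening: 0.0857
finger_force: 0.0
t: 28.73
ee_pos: [0.4263, 0.1442, 0.2005]
eef_rot: [-3.139, 0.001, 2.487]
contact_force: [2.1, -0.1, -0.8]
opening: 0.0858
finger_force: 0.0
t 28.73 pos [0.4263 0.1442 0.2005] rot [-3.139e+00  1.000e-03  2.487e+00] open 0.0858 ff 0.0 q1,7 [0.33 0.13]
 turn [-0.003  0.001 -0.003] then shift mm [1.  3.4 0.5]
1150 (array([428.6, 149.7]), array([28. , 42.2]), 53.2) [0.42268535 0.15375377 0.04851866]
642 (array([428.4, 149.7]), array([19.1, 19.3]), 11.0) [0.42803541 0.14983403 0.07400358]
```

View pics/w4.png

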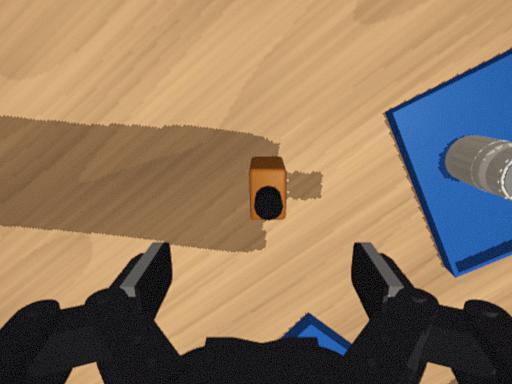

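The wrist view shows flacon A at (267,190) with its wide side lengthwise between the fingers. Descend and grip at about 36 mm height.

```bash
python3 -m inch '[{"rx":0,"ry":0,"rz":0,"tx":1,"ty":4,"tz":8,"jaw":100},{"rx":0,"ry":0,"rz":0,"tx":0,"ty":0,"tz":14,"jaw":100},{"rx":0,"ry":0,"rz":0,"tx":0,"ty":0,"tz":16,"jaw":100},{"rx":0,"ry":0,"rz":0,"tx":0,"ty":0,"tz":16,"jaw":100},{"rx":0,"ry":0,"rz":0,"tx":0,"ty":0,"tz":16,"jaw":100},{"rx":0,"ry":0,"rz":0,"tx":0,"ty":0,"tz":16,"jaw":100},{"rx":0,"ry":0,"rz":0,"tx":0,"ty":0,"tz":13,"jaw":100},{"rx":0,"ry":0,"rz":0,"tx":0,"ty":0,"tz":9,"jaw":100},{"rx":0,"ry":0,"rz":0,"tx":0,"ty":0,"tz":2,"jaw":100},{"rx":0,"ry":0,"rz":0,"tx":0,"ty":0,"tz":0,"jaw":100}]'
python3 -m inch '[{"rx":0,"ry":0,"rz":0,"tx":0,"ty":0,"tz":0,"jaw":55},{"rx":0,"ry":0,"rz":0,"tx":0,"ty":0,"tz":0,"jaw":55},{"rx":0,"ry":0,"rz":0,"tx":0,"ty":0,"tz":0,"jaw":45},{"rx":0,"ry":0,"rz":0,"tx":0,"ty":0,"tz":0,"jaw":40},{"rx":0,"ry":0,"rz":0,"tx":0,"ty":0,"tz":0,"jaw":35},{"rx":0,"ry":0,"rz":0,"tx":0,"ty":0,"tz":0,"jaw":30},{"rx":0,"ry":0,"rz":0,"tx":0,"ty":0,"tz":0,"jaw":20},{"rx":0,"ry":0,"rz":0,"tx":0,"ty":0,"tz":0,"jaw":15},{"rx":0,"ry":0,"rz":0,"tx":0,"ty":0,"tz":0,"jaw":15},{"rx":0,"ry":0,"rz":0,"tx":0,"ty":0,"tz":0,"jaw":15}]' 40
python3 -c "
from h import *
go(.629,.051,.2,102.7)"
```

```text
t: 29.62
ee_pos: [0.4291, 0.1521, 0.0903]
eef_rot: [-3.141, -0.001, 2.491]
contact_force: [-0.0, -0.5, 0.3]
opening: 0.0852
finger_force: 0.0
t: 30.45
ee_pos: [0.4295, 0.151, 0.0914]
eef_rot: [-3.142, 0.001, 2.489]
contact_force: [-2.6, -2.3, 8.7]
opening: 0.0279
finger_force: 39.1
t 30.45 pos [0.4295 0.151  0.0914] rot [-3.142e+00  1.000e-03  2.489e+00] open 0.0279 ff 39.1 q1,7 [ 0.15 -0.11]
 turn [0.    0.001 0.697] then shift mm [-141.4  172.7 -108.6]
```

```bash
python3 -m inch '[{"rx":0,"ry":0,"rz":0,"tx":0,"ty":0,"tz":-4,"jaw":15},{"rx":0,"ry":0,"rz":0,"tx":0,"ty":0,"tz":-10,"jaw":15},{"rx":0,"ry":0,"rz":0,"tx":0,"ty":0,"tz":-16,"jaw":15},{"rx":0,"ry":0,"rz":0,"tx":0,"ty":0,"tz":-20,"jaw":15},{"rx":0,"ry":0,"rz":0.05,"tx":0,"ty":0,"tz":-20,"jaw":15},{"rx":0,"ry":0,"rz":0.087,"tx":0,"ty":0,"tz":-18,"jaw":15},{"rx":0,"ry":0,"rz":0.11,"tx":0,"ty":0,"tz":-12,"jaw":15},{"rx":0,"ry":0,"rz":0.11,"tx":0,"ty":0,"tz":-8,"jaw":15},{"rx":0,"ry":0,"rz":0.11,"tx":0,"ty":0,"tz":-2,"jaw":15},{"rx":0,"ry":0,"rz":0.11,"tx":0,"ty":0,"tz":0,"jaw":15}]'
python3 -m inch '[{"rx":0,"ry":0,"rz":0.08,"tx":-6,"ty":7,"tz":0,"jaw":15},{"rx":0,"ry":0,"rz":0.04,"tx":-12,"ty":15,"tz":0,"jaw":15},{"rx":0,"ry":0,"rz":0,"tx":-18,"ty":22,"tz":0,"jaw":15},{"rx":0,"ry":0,"rz":0,"tx":-20,"ty":25,"tz":0,"jaw":15},{"rx":0,"ry":0,"rz":0,"tx":-20,"ty":25,"tz":0,"jaw":15},{"rx":0,"ry":0,"rz":0,"tx":-20,"ty":25,"tz":0,"jaw":15},{"rx":0,"ry":0,"rz":0,"tx":-18,"ty":23,"tz":0,"jaw":15},{"rx":0,"ry":0,"rz":0,"tx":-14,"ty":16,"tz":0,"jaw":15},{"rx":0,"ry":0,"rz":0,"tx":-10,"ty":11,"tz":0,"jaw":15},{"rx":0,"ry":0,"rz":0,"tx":-3,"ty":4,"tz":0,"jaw":15}]'
python3 -c "
from h import *
go(.629,.051,.0965,102.7)"
```

```text
t: 31.28
ee_pos: [0.4296, 0.1513, 0.2025]
eef_rot: [3.14, 0.0, 1.907]
contact_force: [0.2, 0.2, -0.4]
opening: 0.0275
finger_force: 39.7
t: 32.12
ee_pos: [0.6315, 0.0517, 0.2014]
eef_rot: [3.141, -0.001, 1.791]
contact_force: [-1.6, 0.3, -1.4]
opening: 0.0274
finger_force: 39.7
t 32.12 pos [0.6315 0.0517 0.2014] rot [ 3.141e+00 -1.000e-03  1.791e+00] open 0.0274 ff 39.7 q1,7 [ 0.29 -0.28]
 turn [ 0.001 -0.001 -0.002] then shift mm [ -0.2  -2.6 104.9]
```

```bash
python3 -m inch '[{"rx":0,"ry":0,"rz":0,"tx":0,"ty":-2,"tz":8,"jaw":15},{"rx":0,"ry":0,"rz":0,"tx":0,"ty":0,"tz":13,"jaw":15},{"rx":0,"ry":0,"rz":0,"tx":0,"ty":0,"tz":16,"jaw":15},{"rx":0,"ry":0,"rz":0,"tx":0,"ty":0,"tz":16,"jaw":15},{"rx":0,"ry":0,"rz":0,"tx":0,"ty":0,"tz":16,"jaw":15},{"rx":0,"ry":0,"rz":0,"tx":0,"ty":0,"tz":13,"jaw":15},{"rx":0,"ry":0,"rz":0,"tx":0,"ty":0,"tz":9,"jaw":15},{"rx":0,"ry":0,"rz":0,"tx":0,"ty":0,"tz":6,"jaw":15},{"rx":0,"ry":0,"rz":0,"tx":0,"ty":0,"tz":4,"jaw":15},{"rx":0,"ry":0,"rz":0,"tx":0,"ty":0,"tz":2,"jaw":15}]'
python3 -m inch '[{"rx":0,"ry":0,"rz":0,"tx":0,"ty":0,"tz":1,"jaw":15},{"rx":0,"ry":0,"rz":0,"tx":0,"ty":0,"tz":1,"jaw":15},{"rx":0,"ry":0,"rz":0,"tx":0,"ty":0,"tz":0,"jaw":15},{"rx":0,"ry":0,"rz":0,"tx":0,"ty":0,"tz":0,"jaw":15},{"rx":0,"ry":0,"rz":0,"tx":0,"ty":0,"tz":0,"jaw":15},{"rx":0,"ry":0,"rz":0,"tx":0,"ty":0,"tz":0,"jaw":15},{"rx":0,"ry":0,"rz":0,"tx":0,"ty":0,"tz":0,"jaw":15},{"rx":0,"ry":0,"rz":0,"tx":0,"ty":0,"tz":0,"jaw":15},{"rx":0,"ry":0,"rz":0,"tx":0,"ty":0,"tz":0,"jaw":15},{"rx":0,"ry":0,"rz":0,"tx":0,"ty":0,"tz":0,"jaw":15}]'
```

```text
t: 32.95
ee_pos: [0.6278, 0.0532, 0.0977]
eef_rot: [-3.142, -0.0, 1.793]
contact_force: [-0.4, 0.3, -0.9]
opening: 0.0274
finger_force: 39.7
t: 33.78
ee_pos: [0.628, 0.053, 0.096]
eef_rot: [3.142, -0.0, 1.793]
contact_force: [-0.9, 0.1, -1.8]
opening: 0.0276
finger_force: 39.7
```

Less than 1 mm to go. Lower 1 mm, release to about 45 mm and rise.

```bash
python3 -m inch '[{"rx":0,"ry":0,"rz":0,"tx":0,"ty":0,"tz":1,"jaw":15},{"rx":0,"ry":0,"rz":0,"tx":0,"ty":0,"tz":0,"jaw":15},{"rx":0,"ry":0,"rz":0,"tx":0,"ty":0,"tz":0,"jaw":36},{"rx":0,"ry":0,"rz":0,"tx":0,"ty":0,"tz":0,"jaw":40},{"rx":0,"ry":0,"rz":0,"tx":0,"ty":0,"tz":0,"jaw":46},{"rx":0,"ry":0,"rz":0,"tx":0,"ty":0,"tz":0,"jaw":52},{"rx":0,"ry":0,"rz":0,"tx":0,"ty":0,"tz":0,"jaw":52},{"rx":0,"ry":0,"rz":0,"tx":0,"ty":0,"tz":0,"jaw":52},{"rx":0,"ry":0,"rz":0,"tx":0,"ty":0,"tz":0,"jaw":52},{"rx":0,"ry":0,"rz":0,"tx":0,"ty":0,"tz":0,"jaw":52}]'
python3 -m inch '[{"rx":0,"ry":0,"rz":0,"tx":0,"ty":0,"tz":-4,"jaw":52},{"rx":0,"ry":0,"rz":0,"tx":0,"ty":0,"tz":-9,"jaw":52},{"rx":0,"ry":0,"rz":0,"tx":0,"ty":0,"tz":-15,"jaw":52},{"rx":0,"ry":0,"rz":0,"tx":0,"ty":0,"tz":-20,"jaw":52},{"rx":0,"ry":0,"rz":0,"tx":0,"ty":0,"tz":-20,"jaw":52},{"rx":0,"ry":0,"rz":0,"tx":0,"ty":0,"tz":-20,"jaw":70},{"rx":0,"ry":0,"rz":0,"tx":0,"ty":0,"tz":-14,"jaw":100},{"rx":0,"ry":0,"rz":0,"tx":0,"ty":0,"tz":-4,"jaw":100},{"rx":0,"ry":0,"rz":0,"tx":0,"ty":0,"tz":0,"jaw":100},{"rx":0,"ry":0,"rz":0,"tx":0,"ty":0,"tz":0,"jaw":100}]'
python3 -c "
from h import *
go(.434,-.1465,.2,107)
go(.434,-.1465,.2,17)"
```

```text
t: 34.62
ee_pos: [0.628, 0.053, 0.0949]
eef_rot: [3.142, -0.0, 1.793]
contact_force: [-0.0, -1.2, -0.8]
opening: 0.0445
finger_force: 0.0
t: 35.45
ee_pos: [0.6278, 0.0528, 0.2007]
eef_rot: [-3.141, 0.0, 1.793]
contact_force: [0.2, -0.0, -0.1]
opening: 0.0859
finger_force: 0.0
t 35.45 pos [0.6278 0.0528 0.2007] rot [-3.141  0.     1.793] open 0.0859 ff 0.0 q1,7 [ 0.29 -0.28]
 turn [-0.     0.    -0.075] then shift mm [-133.9 -243.5    0.7]
t 35.45 pos [0.6278 0.0528 0.2007] rot [-3.141  0.     1.793] open 0.0859 ff 0.0 q1,7 [ 0.29 -0.28]
 turn [-0.     0.     1.496] then shift mm [-243.5  133.9    0.7]
```

```bash
python3 -m inch '[{"rx":0,"ry":0,"rz":0.115,"tx":0,"ty":0,"tz":0,"jaw":100},{"rx":0,"ry":0,"rz":0.115,"tx":0,"ty":0,"tz":0,"jaw":100},{"rx":0,"ry":0,"rz":0.115,"tx":0,"ty":0,"tz":0,"jaw":100},{"rx":0,"ry":0,"rz":0.115,"tx":0,"ty":0,"tz":0,"jaw":100},{"rx":0,"ry":0,"rz":0.115,"tx":0,"ty":0,"tz":0,"jaw":100},{"rx":0,"ry":0,"rz":0.115,"tx":0,"ty":0,"tz":0,"jaw":100},{"rx":0,"ry":0,"rz":0.115,"tx":0,"ty":0,"tz":0,"jaw":100},{"rx":0,"ry":0,"rz":0.115,"tx":0,"ty":0,"tz":0,"jaw":100},{"rx":0,"ry":0,"rz":0.115,"tx":0,"ty":0,"tz":0,"jaw":100},{"rx":0,"ry":0,"rz":0.115,"tx":0,"ty":0,"tz":0,"jaw":100}]'
python3 -m inch '[{"rx":0,"ry":0,"rz":0.115,"tx":0,"ty":0,"tz":0,"jaw":100},{"rx":0,"ry":0,"rz":0.115,"tx":0,"ty":0,"tz":0,"jaw":100},{"rx":0,"ry":0,"rz":0.115,"tx":0,"ty":0,"tz":0,"jaw":100},{"rx":0,"ry":0,"rz":0,"tx":-25,"ty":13,"tz":0,"jaw":100},{"rx":0,"ry":0,"rz":0,"tx":-34,"ty":18,"tz":0,"jaw":100},{"rx":0,"ry":0,"rz":0,"tx":-34,"ty":19,"tz":0,"jaw":100},{"rx":0,"ry":0,"rz":0,"tx":-34,"ty":19,"tz":0,"jaw":100},{"rx":0,"ry":0,"rz":0,"tx":-34,"ty":19,"tz":0,"jaw":100},{"rx":0,"ry":0,"rz":0,"tx":-34,"ty":19,"tz":0,"jaw":100},{"rx":0,"ry":0,"rz":0,"tx":-30,"ty":17,"tz":0,"jaw":100}]'
python3 -m inch '[{"rx":0,"ry":0,"rz":0,"tx":-14,"ty":8,"tz":0,"jaw":100},{"rx":0,"ry":0,"rz":0,"tx":-4,"ty":2,"tz":0,"jaw":100},{"rx":0,"ry":0,"rz":0,"tx":0,"ty":0,"tz":0,"jaw":100},{"rx":0,"ry":0,"rz":0,"tx":0,"ty":0,"tz":0,"jaw":100},{"rx":0,"ry":0,"rz":0,"tx":0,"ty":0,"tz":0,"jaw":100},{"rx":0,"ry":0,"rz":0,"tx":0,"ty":0,"tz":0,"jaw":100},{"rx":0,"ry":0,"rz":0,"tx":0,"ty":0,"tz":0,"jaw":100},{"rx":0,"ry":0,"rz":0,"tx":0,"ty":0,"tz":0,"jaw":100},{"rx":0,"ry":0,"rz":0,"tx":0,"ty":0,"tz":0,"jaw":100},{"rx":0,"ry":0,"rz":0,"tx":0,"ty":0,"tz":0,"jaw":100}]'
python3 -c "
from h import *
p,d=eyes.snapshot('wrist');cv2.imwrite('pics/w5.png',p[:,:,::-1])
W=cloud(eyes.camera_model('wrist'),d);q=(d>0)&(np.hypot(W[...,0]-.434,W[...,1]+.147)<.05)
for a,b in((.042,.056),(.07,.08)):
  w=W[q&(W[...,2]>a)&(W[...,2]<b)];print(len(w),rect(w),w.mean(0))
go(.434,-.1465,.091,17)"
```

```text
t: 36.28
ee_pos: [0.6274, 0.0529, 0.1995]
eef_rot: [-3.141, 0.002, 0.637]
contact_force: [0.5, 0.1, 0.8]
opening: 0.0856
finger_force: 0.0
t: 37.12
ee_pos: [0.4467, -0.133, 0.1999]
eef_rot: [-3.141, 0.002, 0.297]
contact_force: [0.1, 0.5, -0.3]
opening: 0.0849
finger_force: 0.0
t: 37.95
ee_pos: [0.435, -0.1462, 0.2009]
eef_rot: [-3.141, 0.0, 0.298]
contact_force: [0.4, -0.1, 0.5]
opening: 0.0853
finger_force: 0.0
1128 (array([ 435. , -147.9]), array([42. , 27.7]), 16.1) [ 0.44173269 -0.14556722  0.04830826]
637 (array([ 435.1, -147.9]), array([19.4, 19.1]), 58.6) [ 0.43554494 -0.14757217  0.07368857]
t 38.0 pos [ 0.435  -0.1463  0.2009] rot [-3.142 -0.     0.298] open 0.0853 ff 0.0 q1,7 [ 0.42 -1.17]
 turn [-0.    -0.     0.001] then shift mm [-1.000e+00 -1.000e-01  1.099e+02]
```

View pics/w5.png

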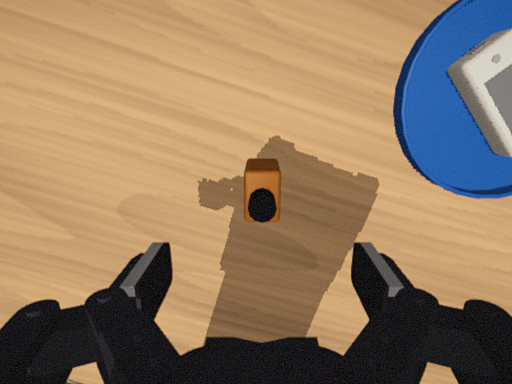

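Flacon B at (262,190) is centred and aligned, and the dish is clear. Descend and grip.

```bash
python3 -m inch '[{"rx":0,"ry":0,"rz":0.01,"tx":0,"ty":1,"tz":8,"jaw":100},{"rx":0,"ry":0,"rz":0,"tx":0,"ty":0,"tz":14,"jaw":100},{"rx":0,"ry":0,"rz":0,"tx":0,"ty":0,"tz":16,"jaw":100},{"rx":0,"ry":0,"rz":0,"tx":0,"ty":0,"tz":16,"jaw":100},{"rx":0,"ry":0,"rz":0,"tx":0,"ty":0,"tz":16,"jaw":100},{"rx":0,"ry":0,"rz":0,"tx":0,"ty":0,"tz":16,"jaw":100},{"rx":0,"ry":0,"rz":0,"tx":0,"ty":0,"tz":13,"jaw":100},{"rx":0,"ry":0,"rz":0,"tx":0,"ty":0,"tz":9,"jaw":100},{"rx":0,"ry":0,"rz":0,"tx":0,"ty":0,"tz":2,"jaw":100},{"rx":0,"ry":0,"rz":0,"tx":0,"ty":0,"tz":0,"jaw":100}]'
python3 -m inch '[{"rx":0,"ry":0,"rz":0,"tx":0,"ty":0,"tz":0,"jaw":55},{"rx":0,"ry":0,"rz":0,"tx":0,"ty":0,"tz":0,"jaw":55},{"rx":0,"ry":0,"rz":0,"tx":0,"ty":0,"tz":0,"jaw":45},{"rx":0,"ry":0,"rz":0,"tx":0,"ty":0,"tz":0,"jaw":40},{"rx":0,"ry":0,"rz":0,"tx":0,"ty":0,"tz":0,"jaw":35},{"rx":0,"ry":0,"rz":0,"tx":0,"ty":0,"tz":0,"jaw":30},{"rx":0,"ry":0,"rz":0,"tx":0,"ty":0,"tz":0,"jaw":20},{"rx":0,"ry":0,"rz":0,"tx":0,"ty":0,"tz":0,"jaw":15},{"rx":0,"ry":0,"rz":0,"tx":0,"ty":0,"tz":0,"jaw":15},{"rx":0,"ry":0,"rz":0,"tx":0,"ty":0,"tz":0,"jaw":15}]' 40
python3 -c "
from h import *
go(.651,-.045,.2,12.7)"
```

```text
t: 38.83
ee_pos: [0.435, -0.1473, 0.0904]
eef_rot: [-3.141, 0.001, 0.288]
contact_force: [-1.5, -0.7, 0.1]
opening: 0.0857
finger_force: 0.0
t: 39.67
ee_pos: [0.4354, -0.1474, 0.0914]
eef_rot: [3.141, -0.0, 0.288]
contact_force: [-2.0, 0.8, 8.5]
opening: 0.0275
finger_force: 39.3
t 39.67 pos [ 0.4354 -0.1474  0.0914] rot [ 3.141 -0.     0.288] open 0.0275 ff 39.3 q1,7 [ 0.37 -1.27]
 turn [ 0.    -0.     0.066] then shift mm [ 232.8  -52.5 -108.6]
```

```bash
python3 -m inch '[{"rx":0,"ry":0,"rz":0,"tx":0,"ty":0,"tz":-4,"jaw":15},{"rx":0,"ry":0,"rz":0,"tx":0,"ty":0,"tz":-10,"jaw":15},{"rx":0,"ry":0,"rz":0,"tx":0,"ty":0,"tz":-16,"jaw":15},{"rx":0,"ry":0,"rz":0,"tx":0,"ty":0,"tz":-20,"jaw":15},{"rx":0,"ry":0,"rz":0,"tx":0,"ty":0,"tz":-20,"jaw":15},{"rx":0,"ry":0,"rz":0.02,"tx":0,"ty":0,"tz":-18,"jaw":15},{"rx":0,"ry":0,"rz":0.026,"tx":0,"ty":0,"tz":-12,"jaw":15},{"rx":0,"ry":0,"rz":0.02,"tx":0,"ty":0,"tz":-8,"jaw":15},{"rx":0,"ry":0,"rz":0,"tx":5,"ty":-1,"tz":-2,"jaw":15},{"rx":0,"ry":0,"rz":0,"tx":12,"ty":-3,"tz":0,"jaw":15}]'
python3 -m inch '[{"rx":0,"ry":0,"rz":0,"tx":20,"ty":-5,"tz":0,"jaw":15},{"rx":0,"ry":0,"rz":0,"tx":26,"ty":-6,"tz":0,"jaw":15},{"rx":0,"ry":0,"rz":0,"tx":30,"ty":-6,"tz":0,"jaw":15},{"rx":0,"ry":0,"rz":0,"tx":30,"ty":-7,"tz":0,"jaw":15},{"rx":0,"ry":0,"rz":0,"tx":30,"ty":-7,"tz":0,"jaw":15},{"rx":0,"ry":0,"rz":0,"tx":30,"ty":-7,"tz":0,"jaw":15},{"rx":0,"ry":0,"rz":0,"tx":25,"ty":-5,"tz":0,"jaw":15},{"rx":0,"ry":0,"rz":0,"tx":15,"ty":-4,"tz":0,"jaw":15},{"rx":0,"ry":0,"rz":0,"tx":8,"ty":-2,"tz":0,"jaw":15},{"rx":0,"ry":0,"rz":0,"tx":2,"ty":0,"tz":0,"jaw":15}]'
python3 -c "
from h import *
go(.651,-.045,.0965,12.7)"
```

```text
t: 40.5
ee_pos: [0.4507, -0.1402, 0.2015]
eef_rot: [3.141, -0.0, 0.221]
contact_force: [-0.8, -0.1, -2.4]
opening: 0.0277
finger_force: 39.8
t: 41.33
ee_pos: [0.6518, -0.0426, 0.1994]
eef_rot: [-3.14, 0.001, 0.224]
contact_force: [-0.1, 0.7, -1.5]
opening: 0.0275
finger_force: 39.8
t 41.33 pos [ 0.6518 -0.0426  0.1994] rot [-3.14e+00  1.00e-03  2.24e-01] open 0.0275 ff 39.8 q1,7 [ 0.16 -1.51]
 turn [-0.001  0.001  0.002] then shift mm [ -1.3   2.2 102.9]
```

```bash
python3 -m inch '[{"rx":0,"ry":0,"rz":0,"tx":0,"ty":1,"tz":8,"jaw":15},{"rx":0,"ry":0,"rz":0,"tx":0,"ty":0,"tz":13,"jaw":15},{"rx":0,"ry":0,"rz":0,"tx":0,"ty":0,"tz":16,"jaw":15},{"rx":0,"ry":0,"rz":0,"tx":0,"ty":0,"tz":16,"jaw":15},{"rx":0,"ry":0,"rz":0,"tx":0,"ty":0,"tz":16,"jaw":15},{"rx":0,"ry":0,"rz":0,"tx":0,"ty":0,"tz":13,"jaw":15},{"rx":0,"ry":0,"rz":0,"tx":0,"ty":0,"tz":9,"jaw":15},{"rx":0,"ry":0,"rz":0,"tx":0,"ty":0,"tz":6,"jaw":15},{"rx":0,"ry":0,"rz":0,"tx":0,"ty":0,"tz":4,"jaw":15},{"rx":0,"ry":0,"rz":0,"tx":0,"ty":0,"tz":1,"jaw":15}]'
python3 -m inch '[{"rx":0,"ry":0,"rz":0,"tx":0,"ty":0,"tz":1,"jaw":15},{"rx":0,"ry":0,"rz":0,"tx":0,"ty":0,"tz":1,"jaw":15},{"rx":0,"ry":0,"rz":0,"tx":0,"ty":0,"tz":0,"jaw":15},{"rx":0,"ry":0,"rz":0,"tx":0,"ty":0,"tz":0,"jaw":15},{"rx":0,"ry":0,"rz":0,"tx":0,"ty":0,"tz":0,"jaw":15},{"rx":0,"ry":0,"rz":0,"tx":0,"ty":0,"tz":0,"jaw":15},{"rx":0,"ry":0,"rz":0,"tx":0,"ty":0,"tz":0,"jaw":15},{"rx":0,"ry":0,"rz":0,"tx":0,"ty":0,"tz":0,"jaw":15},{"rx":0,"ry":0,"rz":0,"tx":0,"ty":0,"tz":0,"jaw":15},{"rx":0,"ry":0,"rz":0,"tx":0,"ty":0,"tz":0,"jaw":15}]'
```

```text
t: 42.17
ee_pos: [0.6509, -0.0455, 0.0985]
eef_rot: [-3.141, 0.0, 0.222]
contact_force: [-0.6, -0.1, -1.3]
opening: 0.0274
finger_force: 39.8
t: 43.0
ee_pos: [0.6511, -0.0454, 0.097]
eef_rot: [-3.142, -0.0, 0.222]
contact_force: [0.0, -0.2, -1.5]
opening: 0.0275
finger_force: 39.8
```

```bash
python3 -m inch '[{"rx":0,"ry":0,"rz":0,"tx":0,"ty":0,"tz":1,"jaw":15},{"rx":0,"ry":0,"rz":0,"tx":0,"ty":0,"tz":1,"jaw":15},{"rx":0,"ry":0,"rz":0,"tx":0,"ty":0,"tz":0,"jaw":15},{"rx":0,"ry":0,"rz":0,"tx":0,"ty":0,"tz":0,"jaw":36},{"rx":0,"ry":0,"rz":0,"tx":0,"ty":0,"tz":0,"jaw":40},{"rx":0,"ry":0,"rz":0,"tx":0,"ty":0,"tz":0,"jaw":46},{"rx":0,"ry":0,"rz":0,"tx":0,"ty":0,"tz":0,"jaw":52},{"rx":0,"ry":0,"rz":0,"tx":0,"ty":0,"tz":0,"jaw":52},{"rx":0,"ry":0,"rz":0,"tx":0,"ty":0,"tz":0,"jaw":52},{"rx":0,"ry":0,"rz":0,"tx":0,"ty":0,"tz":0,"jaw":52}]'
python3 -m inch '[{"rx":0,"ry":0,"rz":0,"tx":0,"ty":0,"tz":-4,"jaw":52},{"rx":0,"ry":0,"rz":0,"tx":0,"ty":0,"tz":-9,"jaw":52},{"rx":0,"ry":0,"rz":0,"tx":0,"ty":0,"tz":-15,"jaw":52},{"rx":0,"ry":0,"rz":0,"tx":0,"ty":0,"tz":-20,"jaw":52},{"rx":0,"ry":0,"rz":0,"tx":0,"ty":0,"tz":-20,"jaw":52},{"rx":0,"ry":0,"rz":0,"tx":0,"ty":0,"tz":-20,"jaw":52},{"rx":0,"ry":0,"rz":0,"tx":0,"ty":0,"tz":-20,"jaw":52},{"rx":0,"ry":0,"rz":0,"tx":-15,"ty":0,"tz":-20,"jaw":52},{"rx":0,"ry":0,"rz":0,"tx":-25,"ty":0,"tz":-10,"jaw":52},{"rx":0,"ry":0,"rz":0,"tx":-30,"ty":0,"tz":0,"jaw":52}]'
python3 -m inch '[{"rx":0,"ry":0,"rz":0,"tx":-30,"ty":0,"tz":0,"jaw":52},{"rx":0,"ry":0,"rz":0,"tx":-30,"ty":0,"tz":0,"jaw":52},{"rx":0,"ry":0,"rz":0,"tx":-20,"ty":0,"tz":0,"jaw":52},{"rx":0,"ry":0,"rz":0,"tx":-10,"ty":0,"tz":0,"jaw":52},{"rx":0,"ry":0,"rz":0,"tx":0,"ty":0,"tz":0,"jaw":52},{"rx":0,"ry":0,"rz":0,"tx":0,"ty":0,"tz":0,"jaw":52},{"rx":0,"ry":0,"rz":0,"tx":0,"ty":0,"tz":0,"jaw":52},{"rx":0,"ry":0,"rz":0,"tx":0,"ty":0,"tz":0,"jaw":52},{"rx":0,"ry":0,"rz":0,"tx":0,"ty":0,"tz":0,"jaw":52},{"rx":0,"ry":0,"rz":0,"tx":0,"ty":0,"tz":0,"jaw":52}]'
python3 -c "
from h import *
p,d=eyes.snapshot('side');cv2.imwrite('pics/s9.png',p[:,:,::-1])
p,d=eyes.snapshot('wrist');cv2.imwrite('pics/w9.png',p[:,:,::-1])"
```

```text
t: 43.83
ee_pos: [0.6511, -0.0454, 0.0949]
eef_rot: [-3.142, 0.0, 0.222]
contact_force: [-0.2, -0.2, 0.3]
opening: 0.0444
finger_force: 0.0
t: 44.67
ee_pos: [0.5838, -0.0604, 0.2361]
eef_rot: [3.141, -0.005, 0.222]
contact_force: [0.1, 0.1, -0.1]
opening: 0.0444
finger_force: 0.0
t: 45.5
ee_pos: [0.4955, -0.0803, 0.2327]
eef_rot: [-3.141, 0.0, 0.222]
contact_force: [-0.7, 0.6, 1.0]
opening: 0.0445
finger_force: 0.0
```

View pics/s9.png

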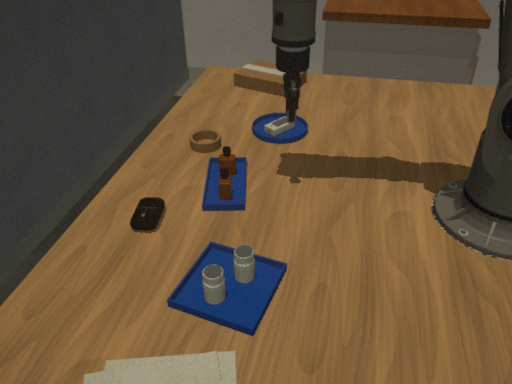

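View pics/w9.png

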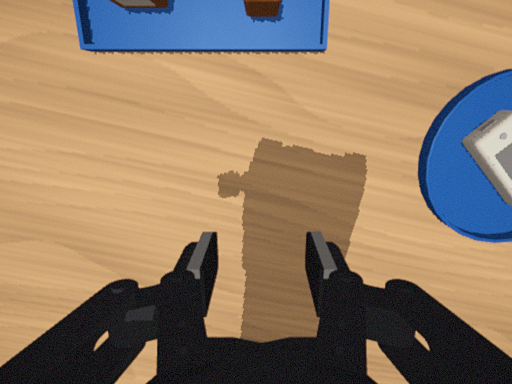

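The side view shows both flacons upright in the long tray at (228,162) and (225,185), and both pill bottles upright in the square tray. The bank is in the dish, the mouse and tape haven't moved, and the gripper is clear. Handing in.

```bash
python3 -c "
from cell import robot
print(robot.finish_job())"
```

```text
the job is handed in; nothing more can be done
None
```

The job is handed in at about 46 s: the power bank was laid flat in the round dish first, then both pill bottles were stood upright in the square tray and both flacons upright in the long tray, with the mouse and tape left where they were.

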